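# Stack a flange kit on the counter scale

### The arm

A 6-joint arm with a two-finger parallel gripper is mounted at the origin on the work surface. World frame = base frame: x ahead of the robot, y to its left, z up, the work surface at z = 0. Lengths are in m, angles in rad, forces in N, time in s.
With the tool pointing down it reaches from about 0.35 to 0.975 m from the base axis. Payload 4.9 kg.
Tool frame: the origin (TCP) lies at the very end of the fingers, on their centre line; the grasp point (between the pads) lies behind it (manip.grip_depth is the z of the grasp point in the tool frame, in m); z points along the fingers, y is the direction in which the jaws open and shut (so a half turn about z gives the same grasp; the last joint's range is limited). The gripper opens to 85 mm and grips with 20 to 120 N. Pads are 22 mm wide; open, the fingers measure 114 mm over their backs; the gripper's body (76 mm by 85 mm) begins 54 mm behind the grasp point. The pads swing forward as they close: fully open they stand 13 mm farther back than shut.
Start: joints at [-1.223, 0.053, 1.613, -0, 1.476, -0.119], TCP at [0.281, -0.558, 0.204] pointing down, gripper open.
Joint ranges: [-3.01, 3.01], [-1.01, 2.22], [0.06, 2.58], [-1.02, 4.17], [0.09, 2.62], [-3.14, 3.14]. Speed limits (rad/s): [2.57, 2.57, 3.14, 3.14, 3.14, 3.14].

### API

Orientations are given as a unit quaternion [w, x, y, z].
In Python, from plant import state, optics, manip, silhouettes, place_of gives the robot as it stands. The module is installed in compiled form; this text tells all that it offers.
- The arm moves only by the tool jog_arm, never from a script. Its argument "increments" is a list of rows, each an object with "slide": the shift along the tool's x, y, z in mm, a list of three; "rotation": the turn, a rotation vector about the tool's x, y, z in degrees, a list of three. A call has 1 to 20 rows; each row shifts and turns the commanded pose from where the row before left it, along the tool's axes as they then stand; what a row does not reach is not made up. A row lasts 1/12 s, in which the tool goes at most 41.7 mm and 7.16 degrees, less where a joint would pass 70% of its speed; a pose out of reach is approached as far as the arm can. A call with a gripper value outside its range is refused whole. "fingers" is the opening, from 0 (shut) to 1 (fully open), set as the call begins (left out, the last holds). The fingers move at their own pace and stop on an object; the grip force is fixed at half the most. Time passes only in rows, so rows that do not move let the fingers close. It gives the time, the measured TCP pose, the force and the opening at its end, in the units of the state.
- state(): the state, without advancing time (a new reading comes with each control period).
- optics.grab_frame(name): name is "scene" or "side" or "wrist"; returns a dict with "frame" (480x640x3 uint8, blue, green, red), "camera_matrix" (3x3 intrinsics, pixels), "R" (3x3) and "t" (3): a world point X has camera coordinates R X + t. Camera axes: x right, y down, z forward; pixel columns grow to the right and rows downward; lengths in m; the calibration is good to about 2 mm. A picture is of the moment at which its call begins. There is no depth.
- manip.job_done(): hands the job in, once; it reports no verdict.
Trained networks look in the newest picture that a camera, given by its name, has taken for a name from the list of things; names that differ only in an ending like _2 or _b are one class to them, and where a whole thing is asked for, a point or a joint stands for the part that bears it (a point fixed in the world has none). Each returns a list of dicts, best first, with "score" (0 to 1); they miss things now and then, are a little off and sometimes report something else, mostly with a low value. They report only what shows in the picture. A call takes as long as a camera call. They do not tell look-alikes from the thing itself.
- silhouettes(thing, camera): "mask" (480x640 bool, what is visible of it) and "bbox" ([left, top, right, bottom] in pixels, round what is visible of it).
- place_of(thing, camera): "uv" ([column, row] in pixels: a listed point, or the origin of a listed thing).
The state is a dict: "time": time; "joint_pos": joint angles; "joint_vel": joint speeds; "joint_efforts": joint torques, N m; "tool_pos": TCP position; "tool_rot": TCP orientation; "contact_force": force on the tool from outside, world axes, zero at the start; "ft_torque": the same for the moment, N m; "gripper_width": opening from 0.0 (shut) to 1.0 (fully open).
Only numpy, scipy, OpenCV 4.12 (cv2) and the standard library are available. Lean on these libraries where they do the work, as an engineer would, in place of code of your own. Each camera call takes 0.05 s, during which the arm holds its last target.

### The job

Make up the pipe-flange kit for weighing, as one upright stack in the middle of the scale's round pan: first the flange, neck up; then the wide thin-walled ring over its neck, flat down on its disc; then the coupling centred on top of the neck; then the narrow ring centred on top of the coupling; and last the hex-head plug, shank down through the narrow ring into the coupling until its head rests on the ring. Leave the tin, the brass elbow and the wrench where they are.

Things in the scene. Friction and masses are not known exactly. Their poses are not given: they have to be found in the camera images.
- scale: Low white counter scale, fixed: body 200 x 150 mm, 34 mm high, with a round aluminium pan 140 mm across. Origin at bench height under the pan's centre, z up; the body reaches 80 mm to -x, 120 mm to +x (display side), 75 mm to each side in y. It stands left or right of the robot; on the other side stands a fixed open blue tray of nuts (150 x 150 mm, 40 mm high).
- pan (a point): Centre of the top of the scale's round pan, 45 mm above the bench: the kit is stacked here. Axes as the scale's.
- flange: Dark steel pipe flange, 550 g: a disc 90 mm across and 12 mm thick with small dark bolt marks, and on it a hollow round neck 42 mm across (28 mm inside) that ends 40 mm above the underside. It stands neck up; grip it by the neck. Origin: centre of its underside, z up along the neck.
- wide_ring: Steel ring with a thin wall, 66 mm across outside, 56 mm inside, 16 mm high, 130 g, lying flat. Origin: centre of its underside, z up along its axis.
- coupling: Steel coupling, a thick-walled tube standing upright: 60 mm across outside, 32 mm inside (bore all through), 36 mm high, 250 g. It is too wide for the wide ring to pass over. Origin: centre of its underside, z up along its axis.
- narrow_ring: Steel ring with a thick wall, 50 mm across outside, 32 mm inside, 14 mm high, 110 g, lying flat. Origin: centre of its underside, z up along its axis.
- plug: Steel hex-head plug, 200 g, standing on its shank: shank 20 mm across, 28 mm long, under a hexagonal head 36 mm across flats (41.6 mm across corners), 16 mm high; 44 mm in all. Origin: centre of the shank's lower end, z up; one pair of flats faces +x and -x of its own frame. Seated in the kit its origin is 22 mm above the coupling's underside.
- tin: Closed round tin with a paper label, 60 mm across, 55 mm high, standing among the parts: a bystander, not to be moved. Origin: centre of its underside.
- elbow: Brass pipe elbow lying on the bench beyond the parts, about 75 x 60 mm, 32 mm high: a bystander. Origin near its middle, at bench height.
- wrench: Open-ended steel wrench lying flat, 170 mm long: a bystander. Origin at its middle; x along its length.
Not all that is in view belongs to the job. Leave any brown or purple look-alike of the narrow_ring alone.

How it is judged:
By the outcome, as a careful person would: the job done as asked, in the order asked, and still so for the second after the job is handed in, with the robot touching nothing.
It also fails if it takes over 115 s, if anything falls off the work surface, if the arm or the gripper's body presses on something with over 40 N, if the wrist force passes 120 N, or if a joint passes its speed limit or range.

## Working session

There is one attempt and no reset: what is moved stays moved. The work goes in short steps, Python scripts to look and compute and a tool call to move; the robot and the scene stay as the last step left them, time stands still between calls to the robot, and variables do not carry over. Pictures are saved under pics/ and viewed, and the job is handed in when it is done.

Besides the shell and the picture viewer there is one more tool, called after "Emit:" as name(argument=value, ...) on one line, values as JSON. jog_arm: Moves the arm, as the interface text tells. Its arguments: {"type":"object","properties":{"increments":{"type":"array","items":{"type":"object","properties":{"slide":{"type":"array","items":{"type":"number"}},"rotation":{"type":"array","items":{"type":"number"}}}}},"fingers":{"type":"number"}},"required":["increments"]}

```bash
mkdir -p pics; python3 - <<'E'
from plant import state, optics, manip
import cv2
s=state(); print(s); print(manip.grip_depth)
for n in ["scene","side","wrist"]:
    f=optics.grab_frame(n); cv2.imwrite(f"pics/{n}0.png",f["frame"]); print(n,f["camera_matrix"].tolist(),f["R"].round(4).tolist(),f["t"].round(4).tolist())
E
```

```text
{'time': 0.0, 'joint_pos': array([-1.22299217e+00,  5.33708683e-02,  1.61433619e+00,  6.19415795e-06,
        1.47597005e+00, -1.19026898e-01]), 'joint_vel': array([ 0.00097125,  0.00015108,  0.00020268, -0.00188251, -0.0006441 ,
       -0.00017234]), 'joint_efforts': array([ 1.33271584e-03, -3.93684661e+01, -3.70177174e+01, -6.77214803e-05,
        7.02037913e-03,  8.62722629e-06]), 'tool_pos': array([ 0.2810372 , -0.55747844,  0.20282918]), 'tool_rot': array([-1.03576800e-03,  9.72881594e-01,  2.31301357e-01, -1.15896424e-04]), 'contact_force': array([-0.01511634,  0.38441123, -0.33141804]), 'ft_torque': array([ 0.00484467,  0.00383244, -0.01680627]), 'gripper_width': 0.9990718013434661}
-0.0187
scene [[494.41735018488885, 0.0, 328.9516753582959], [0.0, 494.41735018488885, 237.37262247834323], [0.0, 0.0, 1.0]] [[-0.8361, 0.5484, -0.0126], [0.3399, 0.5, -0.7966], [-0.4305, -0.6703, -0.6044]] [0.4635, -0.1559, 1.5121]
side [[531.0862540522165, 0.0, 319.3194640111631], [0.0, 531.0862540522165, 244.57375626841272], [0.0, 0.0, 1.0]] [[-0.722, -0.6919, -0.0029], [-0.5293, 0.555, -0.6418], [0.4456, -0.4618, -0.7669]] [0.4452, 0.3166, 1.2682]
wrist [[399.4401805611425, 0.0, 319.7105760953151], [0.0, 399.4401805611425, 237.5386668755704], [0.0, 0.0, 1.0]] [[0.4505, -0.8928, -0.0024], [-0.8464, -0.4279, 0.3171], [-0.2841, -0.1408, -0.9484]] [-0.6253, -0.04, 0.3803]
```

View pics/scene0.png

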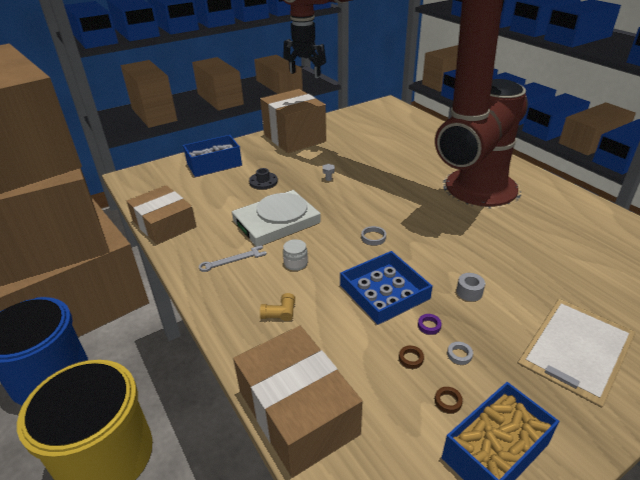

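View pics/side0.png

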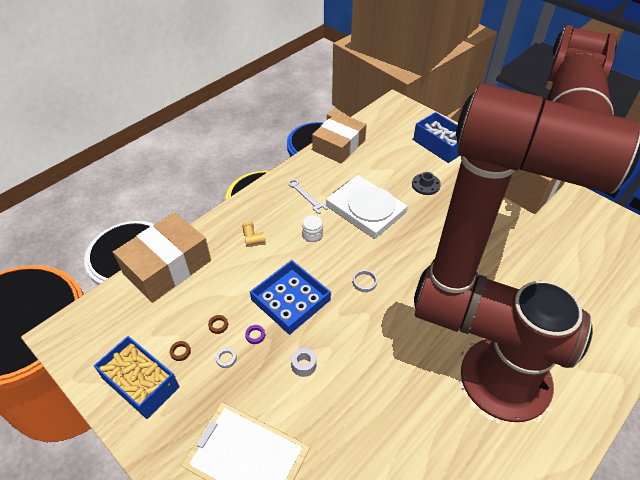

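View pics/wrist0.png

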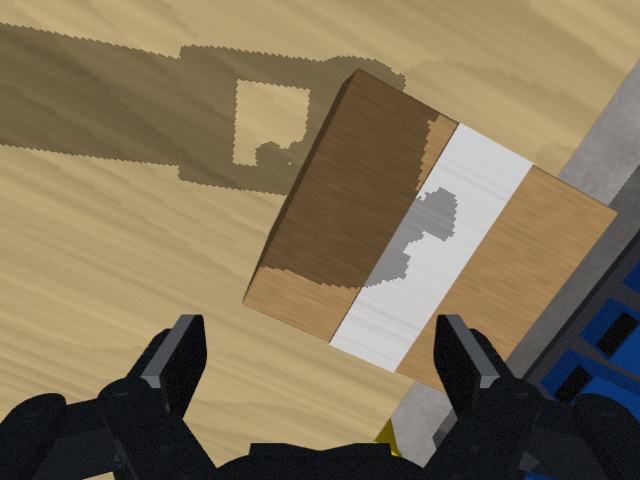

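The scene view shows the flange at (263,180), pan (283,210), plug (328,172), wide ring (373,236), tin (295,255) and coupling (471,287). The ring candidates are silver (460,352), purple (430,323) and two brown (411,356) and (449,399). The silver one is the steel narrow ring. Next I measure.

```bash
cat > h.py <<'E'
from plant import state, optics, manip, silhouettes, place_of
import cv2, numpy as np
from scipy.optimize import least_squares
DIM={'flange':[(90,0,12),(42,12,40)],'wide_ring':[(66,0,16)],'coupling':[(60,0,36)],'narrow_ring':[(50,0,14)],'plug':[(20,0,28),(38.5,28,44)],'tin':[(60,0,55)],'scale':[(140,40,45)]}
def cylpts(n):
    a=np.linspace(0,2*np.pi,48,endpoint=False); P=[]
    for d,z0,z1 in DIM[n]:
        P.append([np.c_[d/2e3*np.cos(a),d/2e3*np.sin(a),np.full(48,z/1e3)] for z in (z0,z1)])
    return P
def proj(f,X):
    c=X@f['R'].T+f['t']; p=c@f['camera_matrix'].T
    return p[:,:2]/p[:,2:]
def mask_of(f,n,x,y,z=0,sub=8):
    m=np.zeros((480,640),np.uint8)
    for g in cylpts(n):
        q=np.vstack(g)+[x,y,z]; h=cv2.convexHull(proj(f,q).astype(np.float32))
        cv2.fillConvexPoly(m,np.round(h*16).astype(np.int32),1,shift=4)
    return m>0
def box(f,n,x,y,z=0):
    q=np.vstack([np.vstack(g) for g in cylpts(n)])+[x,y,z]; p=proj(f,q)
    return np.r_[p.min(0),p.max(0)]
def ray(f,uv,z):
    d=f['R'].T@np.linalg.inv(f['camera_matrix'])@np.array([uv[0],uv[1],1.]); o=-f['R'].T@f['t']
    return (o+d*(z-o[2])/d[2])
def fitbox(f,n,bbox,z=0):
    b=np.array(bbox,float)+[0,0,0,0]
    x0=ray(f,[(b[0]+b[2])/2,(b[1]+b[3])/2],z+.02)[:2]
    r=least_squares(lambda p:box(f,n,p[0],p[1],z)-b,x0)
    return r.x,r.fun
E
python3 - <<'E'
from h import *
for c in ['scene','side']:
    f=optics.grab_frame(c)
    for n in ['scale','pan','flange','wide_ring','coupling','narrow_ring','plug','tin','elbow','wrench']:
        pl=place_of(n,c); zz={'pan':.045}.get(n,0)
        print(c,n,[(np.round(p['uv'],1).tolist(),round(p['score'],2),ray(f,p['uv'],zz)[:2].round(4).tolist()) for p in pl[:4]])
        if n in DIM and n!='scale':
            for s in silhouettes(n,c)[:4]:
                x,r=fitbox(f,n,s['bbox']); print('   sil',round(s['score'],2),s['bbox'],x.round(4),r.round(1))
E
```

```text
scene scale [([284.6, 218.2], 0.7, [0.5791, -0.1895])]
scene pan [([283.1, 207.7], 0.68, [0.587, -0.1776])]
scene flange [([261.5, 182.1], 0.94, [0.5426, -0.4032]), ([327.7, 181.1], 0.44, [0.3682, -0.2909])]
   sil 0.63 [246.4, 169.4, 282.2, 192.0] [ 0.541  -0.3857] [ 3.2  0.3 -3.2  0. ]
scene wide_ring [([373.1, 236.8], 0.77, [0.4263, 0.0191])]
   sil 0.83 [359.6, 228.6, 389.8, 247.0] [0.432  0.0327] [ 2.4 -0.8 -2.4  0.9]
scene coupling [([468.5, 293.7], 0.83, [0.3767, 0.3153]), ([231.5, 259.0], 0.58, [0.7781, -0.1077]), ([283.9, 207.9], 0.19, [0.5553, -0.2362])]
   sil 0.9 [454.3, 276.9, 486.4, 300.1] [0.3766 0.3164] [ 1.3 -3.3 -1.2  3.1]
scene narrow_ring [([448.4, 403.0], 0.68, [0.6196, 0.5004]), ([409.8, 359.6], 0.64, [0.613, 0.3848]), ([432.2, 323.1], 0.62, [0.5084, 0.3366]), ([462.2, 353.0], 0.56, [0.5141, 0.4311])]
   sil 0.87 [435.4, 388.9, 464.9, 411.5] [0.6166 0.5002] [ 0.3 -2.9 -0.3  2.7]
   sil 0.76 [420.1, 311.7, 443.2, 333.8] [0.5137 0.3391] [-0.7  0.1  0.6 -0.2]
   sil 0.62 [399.8, 344.6, 426.1, 370.6] [0.6087 0.3881] [ 0.2  0.8 -0.2 -0.7]
   sil 0.58 [449.8, 341.8, 4
[... 1282 characters left out ...]
]), ([254.5, 335.2], 0.72, [0.5197, 0.3382]), ([178.9, 348.7], 0.66, [0.6269, 0.4935]), ([221.7, 323.1], 0.63, [0.6073, 0.3728])]
   sil 0.79 [245.9, 324.3, 266.0, 342.2] [0.5178 0.3339] [-0.1 -1.2  0.1  1.1]
   sil 0.72 [169.8, 339.3, 194.8, 361.1] [0.6133 0.4914] [ 1.6  0.5 -1.7 -0.4]
   sil 0.71 [220.3, 346.4, 233.4, 368.5] [0.5187 0.428 ] [-4.1  0.4  4.2 -0.5]
   sil 0.71 [210.3, 311.7, 228.2, 337.7] [0.6041 0.382 ] [-1.3  3.1  1.3 -3.1]
side plug []
side tin [([311.7, 232.3], 0.65, [0.6567, -0.0094])]
   sil 0.9 [301.3, 213.1, 323.1, 243.0] [ 0.6496 -0.0053] [ 0.4  0.9 -0.4 -0.9]
side elbow [([247.0, 236.4], 0.79, [0.7828, 0.1328])]
side wrench [([304.4, 198.2], 0.53, [0.772, -0.0949])]
```

```bash
cat >> h.py <<'E'
from scipy.spatial.transform import Rotation as Ro
def pose():
    s=state(); q=s['tool_rot']; return s['tool_pos'],Ro.from_quat([q[1],q[2],q[3],q[0]])
def plan(target,yaw=None):
    """delta in tool axes mm to target TCP; yaw = desired angle(deg) of tool x in world; also tilt fix"""
    p,R=pose(); d=R.inv().apply(np.array(target)-p)*1e3
    M=R.as_matrix(); y0=np.degrees(np.arctan2(M[1,0],M[0,0]))
    if yaw is None: yaw=y0
    Rt=Ro.from_euler('z',yaw,degrees=True)*Ro.from_euler('x',180,degrees=True)
    rv=(R.inv()*Rt).as_rotvec(degrees=True)
    print('tcp',p.round(4),'yaw',round(y0,1),'slide(mm)',d.round(1),'rot',rv.round(2))
E
python3 - <<'E'
from h import *
f=optics.grab_frame('wrist');p,R=pose()
o=-f['R'].T@f['t']; print('cam in tool',R.inv().apply(o-p), 'axis in tool',R.inv().apply(f['R'][2]))
print('tcp px',proj(f,p[None]), 'below',proj(f,(p*[1,1,0])[None]))
for z in(0.15,.2,.25): 
  # tool point
  print(z,ray(f,(320,240),p[2]-z)-p)
for T in ([.537,-.4,.2],): plan(T)
E
```

```text
cam in tool [ 0.08290953  0.00150605 -0.16884896] axis in tool [-3.17264909e-01 -3.96726481e-04  9.48336871e-01]
tcp px [[316.60562494 291.22142576]] below [[318.31391149 195.80206961]]
0.15 [-0.02244941 -0.01312447 -0.15      ]
0.2 [-0.03768733 -0.02082271 -0.2       ]
0.25 [-0.05292526 -0.02852095 -0.25      ]
tcp [ 0.2812 -0.5581  0.2041] yaw 26.7 slide(mm) [299.6 -26.1   4.1] rot [0. 0. 0.]
```

Emit:
jog_arm(increments=[{"slide": [30,-2.6,0]},{"slide": [30,-2.6,0]},{"slide": [30,-2.6,0]},{"slide": [30,-2.6,0]},{"slide": [30,-2.6,0]},{"slide": [30,-2.6,0]},{"slide": [30,-2.6,0]},{"slide": [30,-2.6,0]},{"slide": [30,-2.6,0]},{"slide": [30,-2.6,0]},{"slide": [0,0,0]},{"slide": [0,0,0]}])

```text
invalid input
```

```bash
cat >> h.py <<'E'
def look(n,pic,z=0,cam='wrist',extra=()):
    f=optics.grab_frame(cam); cv2.imwrite(f'pics/{pic}.png',f['frame'])
    for m in (n,)+tuple(extra):
        for s in silhouettes(m,cam)[:3]:
            x,r=fitbox(f,m,s['bbox'],z)
            k=mask_of(f,m,*x,z); iou=(k&s['mask']).sum()/(k|s['mask']).sum()
            print(m,'sil',round(s['score'],2),np.round(s['bbox']),x.round(4),r.round(1),'iou',iou.round(2))
        for q in place_of(m,cam)[:3]: print(m,'pl',round(q['score'],2),np.round(q['uv']),ray(f,q['uv'],z)[:2].round(4))
    return f
E
python3 - <<'E'
from h import *
look('flange','w1'); print(state()['time'],pose()[0])
E
```

```text
2.05 [ 0.28126893 -0.55811483  0.2041004 ]
```

View pics/w1.png

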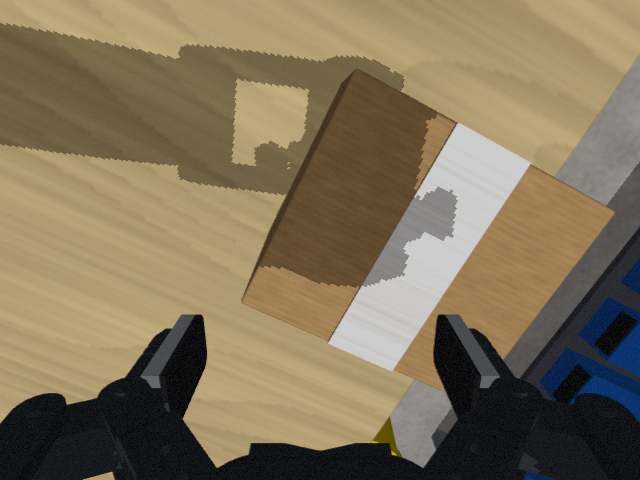

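Emit:
jog_arm(increments=[{"slide": [30,-2.6,0],"rotation": [0,0,0]},{"slide": [30,-2.6,0],"rotation": [0,0,0]},{"slide": [30,-2.6,0],"rotation": [0,0,0]},{"slide": [30,-2.6,0],"rotation": [0,0,0]},{"slide": [30,-2.6,0],"rotation": [0,0,0]},{"slide": [30,-2.6,0],"rotation": [0,0,0]},{"slide": [30,-2.6,0],"rotation": [0,0,0]},{"slide": [30,-2.6,0],"rotation": [0,0,0]},{"slide": [30,-2.6,0],"rotation": [0,0,0]},{"slide": [30,-2.6,0],"rotation": [0,0,0]},{"slide": [0,0,0],"rotation": [0,0,0]},{"slide": [0,0,0],"rotation": [0,0,0]}])

```text
time: 3.05
tool_pos: [0.5384, -0.3989, 0.2039]
tool_rot: [-0.0, 0.973, 0.233, -0.0]
contact_force: [-0.3, -0.1, -0.6]
gripper_width: 1.0
```

```bash
python3 - <<'E'
from h import *
look('flange','w2'); print(state()['time'],pose()[0])
E
```

```text
flange sil 0.64 [280. 151. 374. 246.] [ 0.5401 -0.4071] [-1.3 -0.6  1.3  0.8] iou 0.94
flange pl 0.96 [323. 198.] [ 0.5383 -0.4043]
flange pl 0.53 [161. 309.] [ 0.3562 -0.307 ]
3.2 [ 0.5367298  -0.40048149  0.20404043]
```

View pics/w2.png

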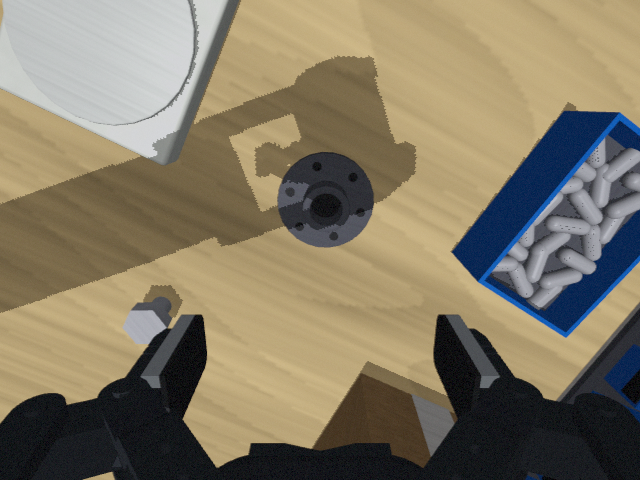

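```bash
python3 - <<'E'
from h import *
f=optics.grab_frame('wrist')
x,r=fitbox(f,'flange',[278,152,373.5,247.5]);print(x,r)
for t in [(x[0],x[1],.016)]: plan(t)
E
```

```text
[ 0.53655068 -0.40826742] [-0.89062384 -0.40899798  0.89082816  0.53943495]
tcp [ 0.5366 -0.4006  0.2041] yaw 26.7 slide(mm) [ -3.4   6.8 188.1] rot [-0.    0.02 -0.  ]
```

Emit:
jog_arm(increments=[{"slide": [-0.9,1.7,25],"rotation": [0,0,0]},{"slide": [-0.9,1.7,25],"rotation": [0,0,0]},{"slide": [-0.8,1.7,25],"rotation": [0,0,0]},{"slide": [-0.8,1.7,25],"rotation": [0,0,0]},{"slide": [0,0,20],"rotation": [0,0,0]},{"slide": [0,0,0],"rotation": [0,0,0]},{"slide": [0,0,0],"rotation": [0,0,0]}])

```text
time: 3.83
tool_pos: [0.5359, -0.4075, 0.0828]
tool_rot: [-0.001, 0.973, 0.231, -0.001]
contact_force: [-0.6, -1.2, 0.4]
gripper_width: 1.001
```

```bash
python3 - <<'E'
from h import *
f=look('flange','w3'); print(state()['time']); plan((.5366,-.4083,.016))
p=pose()[0]
im=f['frame'].copy(); cv2.polylines(im,[cv2.convexHull(proj(f,cylpts('flange')[0][1]+[.5366,-.4083,0]).astype(np.int32))],True,(0,255,0),1)
cv2.polylines(im,[cv2.convexHull(proj(f,cylpts('flange')[1][1]+[.5366,-.4083,0]).astype(np.int32))],True,(0,255,0),1)
cv2.imwrite('pics/w3o.png',im)
E
```

```text
flange sil 0.63 [248. 164. 389. 300.] [ 0.5386 -0.4064] [-0.5 -0.6  0.5  0.8] iou 0.96
flange pl 0.61 [316. 232.] [ 0.538  -0.4053]
3.9833
tcp [ 0.5383 -0.4088  0.0868] yaw 26.7 slide(mm) [-1.4 -1.5 70.8] rot [ 0.21 -0.08 -0.  ]
```

View pics/w3o.png

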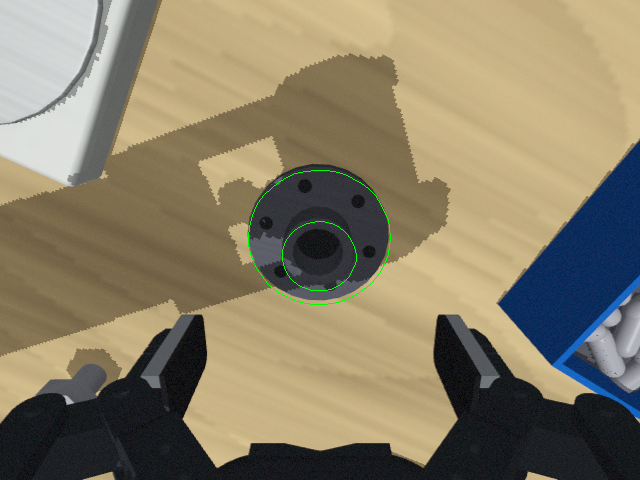

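Emit:
jog_arm(increments=[{"slide": [0.7,-1,25],"rotation": [0,0,0]},{"slide": [0.7,-1,25],"rotation": [0,0,0]},{"slide": [0,0,15],"rotation": [0,0,0]},{"slide": [0,0,5],"rotation": [0,0,0]},{"slide": [0,0,0],"rotation": [0,0,0]},{"slide": [0,0,0],"rotation": [0,0,0]}])

```text
time: 4.48
tool_pos: [0.5385, -0.4057, 0.0154]
tool_rot: [0.001, 0.973, 0.231, 0.0]
contact_force: [-0.0, -0.0, 0.8]
gripper_width: 1.001
```

Emit:
jog_arm(fingers=0, increments=[{"slide": [0,0,0],"rotation": [0,0,0]},{"slide": [0,0,0],"rotation": [0,0,0]},{"slide": [0,0,0],"rotation": [0,0,0]},{"slide": [0,0,0],"rotation": [0,0,0]},{"slide": [0,0,0],"rotation": [0,0,0]},{"slide": [0,0,0],"rotation": [0,0,0]},{"slide": [0,0,0],"rotation": [0,0,0]},{"slide": [0,0,0],"rotation": [0,0,0]}])

```text
time: 5.15
tool_pos: [0.5378, -0.405, 0.014]
tool_rot: [-0.0, 0.973, 0.231, -0.0]
contact_force: [-0.2, -0.1, 0.3]
gripper_width: -0.001
```

```bash
python3 - <<'E'
from h import *
f=look('flange','w4'); print(state()); print(manip.grip_depth)
E
```

```text
flange sil 0.62 [225. 192. 416. 355.] [ 0.5413 -0.4055] [-0.6 -7.7  0.6  9.9] iou 0.76
flange pl 0.95 [321. 281.] [ 0.5377 -0.4075]
{'time': 5.3, 'joint_pos': array([-7.55930644e-01,  3.37169899e-01,  1.62224026e+00, -5.01171507e-06,
        1.18230177e+00,  3.48053109e-01]), 'joint_vel': array([-8.91400781e-04,  8.91100449e-04, -1.09464165e-03, -1.08760019e-03,
        4.38155744e-05,  3.53520559e-04]), 'joint_efforts': array([ 4.59540570e-04, -4.72852850e+01, -3.27169418e+01, -5.31284661e-05,
        1.04497230e-03,  2.14604910e-06]), 'tool_pos': array([ 0.53781961, -0.40504935,  0.01403252]), 'tool_rot': array([-4.85630598e-05,  9.72883970e-01,  2.31293705e-01, -3.46934997e-05]), 'contact_force': array([-0.27869835,  0.37661704,  0.61948121]), 'ft_torque': array([-0.00315428,  0.01991647,  0.06598288]), 'gripper_width': -0.0015644236207289271}
-0.0187
```

View pics/w4.png

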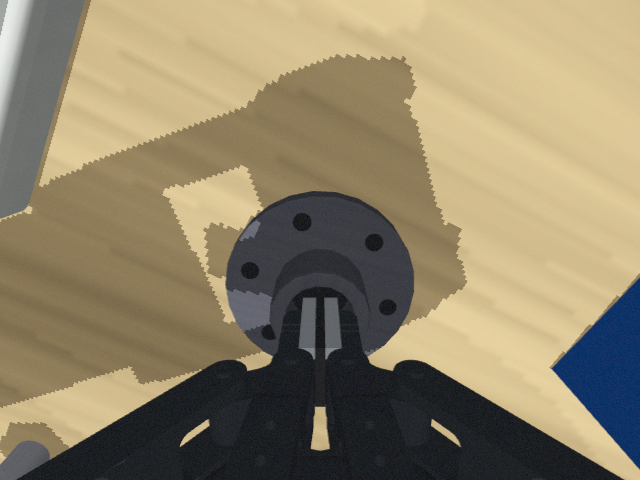

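```bash
python3 - <<'E'
from h import *
p,R=pose()
o=[]
for c in ['scene','side']:
    f=optics.grab_frame(c); u=proj(f,np.array([p,p+[0,0,.028]])); print(c,u)
    x,y=u[0].astype(int); im=f['frame'][max(0,y-60):y+60,x-75:x+75]; im=cv2.resize(im,(600,480),interpolation=cv2.INTER_CUBIC)
    cv2.circle(im,(int((u[0,0]-x+75)*4),int((u[0,1]-max(0,y-60))*4)),3,(0,255,0),-1); o.append(im)
cv2.imwrite('pics/c5.png',cv2.resize(np.hstack(o),(800,320)))
E
```

```text
scene [[262.15974923 177.5219262 ]
 [261.30541869 169.63485205]]
side [[425.61792001 180.93685014]
 [426.96483449 174.37539071]]
```

View pics/c5.png

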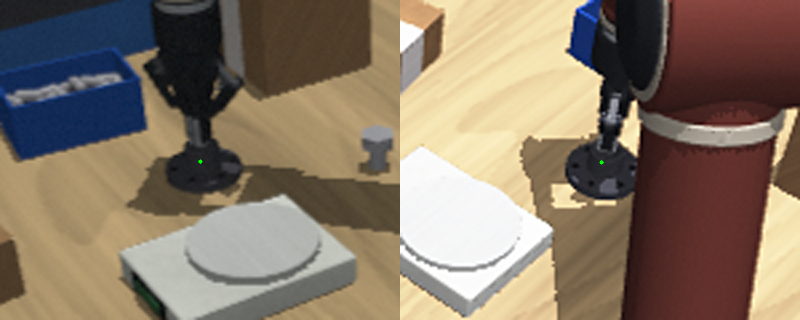

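The fingers shut above the neck without contact. The wrist and scene views put the tips about 28 mm behind the stated TCP when shut and about 41 mm when open. I'll reopen and go lower, watching the force.

Emit:
jog_arm(fingers=1, increments=[{"slide": [0,0,0],"rotation": [0,0,0]},{"slide": [0,0,0],"rotation": [0,0,0]},{"slide": [0,0,0],"rotation": [0,0,0]},{"slide": [0,0,0],"rotation": [0,0,0]},{"slide": [0,0,0],"rotation": [0,0,0]},{"slide": [0,0,0],"rotation": [0,0,0]},{"slide": [0,0,0],"rotation": [0,0,0]},{"slide": [0,0,8],"rotation": [0,0,0]},{"slide": [0,0,8],"rotation": [0,0,0]},{"slide": [0,0,0],"rotation": [0,0,0]}])

```text
time: 6.23
tool_pos: [0.5364, -0.4038, -0.0047]
tool_rot: [-0.002, 0.973, 0.231, -0.001]
contact_force: [0.3, -0.2, -0.9]
gripper_width: 0.998
```

Emit:
jog_arm(increments=[{"slide": [0,0,4],"rotation": [0,0,0]},{"slide": [0,0,4],"rotation": [0,0,0]},{"slide": [0,0,0],"rotation": [0,0,0]},{"slide": [0,0,0],"rotation": [0,0,0]}])

```text
time: 6.57
tool_pos: [0.5376, -0.4049, -0.0104]
tool_rot: [-0.0, 0.973, 0.231, -0.0]
contact_force: [0.2, -0.9, -0.0]
gripper_width: 0.998
```

Emit:
jog_arm(fingers=0, increments=[{"slide": [0,0,0],"rotation": [0,0,0]},{"slide": [0,0,0],"rotation": [0,0,0]},{"slide": [0,0,0],"rotation": [0,0,0]},{"slide": [0,0,0],"rotation": [0,0,0]},{"slide": [0,0,0],"rotation": [0,0,0]},{"slide": [0,0,0],"rotation": [0,0,0]}])

```text
time: 7.07
tool_pos: [0.5382, -0.4053, -0.0091]
tool_rot: [0.0, 0.973, 0.231, 0.0]
contact_force: [-0.7, 0.5, 3.7]
gripper_width: 0.473
```

```bash
python3 - <<'E'
from h import *
f=look('flange','w6'); print(state()['time'],state()['gripper_width'],pose()[0])
E
```

```text
flange sil 0.76 [210. 204. 428. 398.] [ 0.5392 -0.406 ] [ 0.4 -3.3 -0.4  3.5] iou 0.82
flange pl 0.91 [325. 301.] [ 0.5396 -0.4086]
7.2167 0.4759502832101001 [ 0.53818667 -0.40526556 -0.00906035]
```

View pics/w6.png

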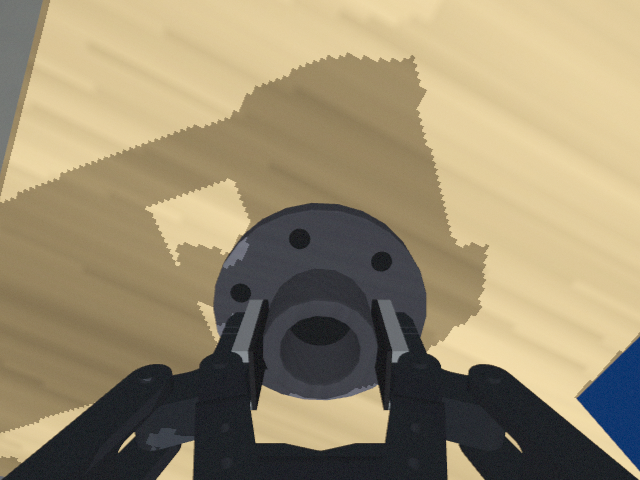

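Emit:
jog_arm(increments=[{"slide": [0,0,-10],"rotation": [0,0,0]},{"slide": [0,0,-25],"rotation": [0,0,0]},{"slide": [0,0,-30],"rotation": [0,0,0]},{"slide": [0,0,-30],"rotation": [0,0,0]},{"slide": [0,0,-30],"rotation": [0,0,0]},{"slide": [8,-17,-30],"rotation": [0,0,0]},{"slide": [10,-21,-30],"rotation": [0,0,0]},{"slide": [14,-30,-20],"rotation": [0,0,0]},{"slide": [14,-30,-5],"rotation": [0,0,0]},{"slide": [14,-30,0],"rotation": [0,0,0]},{"slide": [10,-21,0],"rotation": [0,0,0]},{"slide": [10,-21,0],"rotation": [0,0,0]},{"slide": [0,0,0],"rotation": [0,0,0]},{"slide": [0,0,0],"rotation": [0,0,0]},{"slide": [0,0,0],"rotation": [0,0,0]}])

```text
time: 8.47
tool_pos: [0.5322, -0.2173, 0.199]
tool_rot: [-0.0, 0.973, 0.231, -0.001]
contact_force: [0.8, -0.7, -5.5]
gripper_width: 0.473
```

```bash
python3 - <<'E'
from h import *
f=optics.grab_frame('wrist'); cv2.imwrite('pics/w7.png',f['frame']); p,R=pose(); print(p,state()['gripper_width'],state()['contact_force'])
for q in place_of('pan','wrist'): print(q['score'],q['uv'],ray(f,q['uv'],.045))
E
```

```text
[ 0.53230999 -0.21772025  0.19926268] 0.4702977424967538 [-0.5350493  -0.78720661 -4.33262839]
0.56 [324.1, 133.2] [ 0.58866844 -0.19399429  0.045     ]
```

View pics/w7.png

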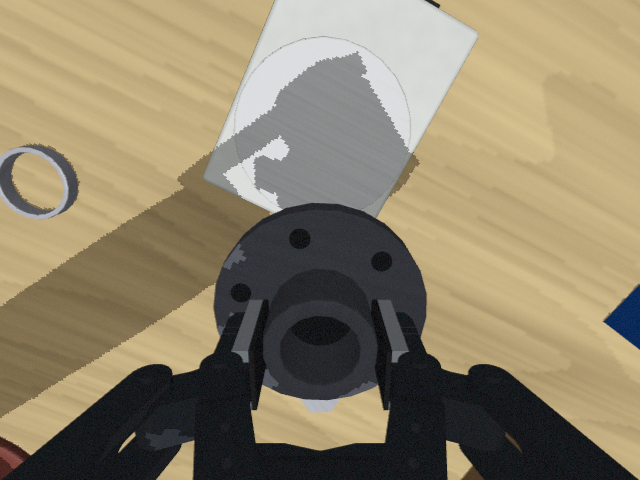

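```bash
cat >> h.py <<'E'
def fit3(f,n,b,z):
    b=np.array(b,float); k=~np.isnan(b)
    r=least_squares(lambda p:(box(f,n,p[0],p[1],z)-b)[k],ray(f,[np.nanmean(b[[0,2]]),np.nanmean(b[[1]])+40],z)[:2]); return r.x,r.fun
E
python3 - <<'E'
from h import *
f=optics.grab_frame('wrist');p,R=pose(); N=np.nan
DIM['scale']=[(140,45,45)]
x,r=fit3(f,'scale',[235,36.5,411,N],0);print('pan',x,r)
y,r=fit3(f,'flange',[213.5,203,427,N],p[2]+.0091);print('fl',y,r,'in tool',R.inv().apply(np.r_[y-p[:2],0])*1e3)
for c in ['scene','side']:
    g=optics.grab_frame(c); 
    im=g['frame'].copy()
    a=np.linspace(0,2*np.pi,60); P=np.c_[x[0]+.07*np.cos(a),x[1]+.07*np.sin(a),0*a+.045]
    u=proj(g,P); cv2.polylines(im,[np.round(u*8).astype(int)],True,(0,0,255),1,shift=3)
    m=u.mean(0).astype(int); cv2.imwrite(f'pics/p_{c}.png',cv2.resize(im[m[1]-60:m[1]+60,m[0]-80:m[0]+80],(640,480)))
E
cd pics; python3 -c "
import cv2,numpy as np
cv2.imwrite('p8.png',cv2.resize(np.hstack([cv2.imread('p_scene.png'),cv2.imread('p_side.png')]),(800,300)))"
```

```text
pan [ 0.58724882 -0.19467069] [-1.28644     0.15412332  1.28667201]
fl [ 0.53263346 -0.21977008] [-1.60640241  0.28083033  1.60662755] in tool [-6.46457992e-01  1.54217640e+00 -3.35056783e-04]
```

View pics/p8.png

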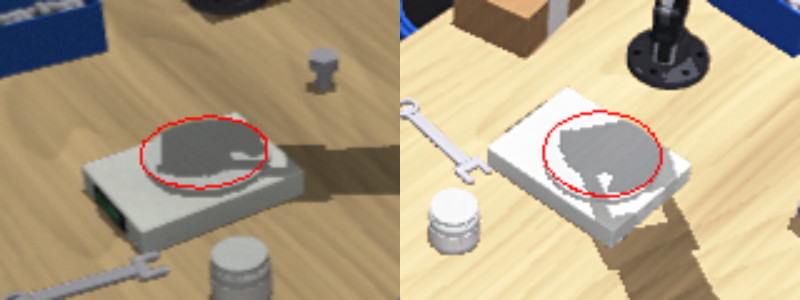

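```bash
python3 - <<'E'
from h import *
plan((.5869,-.1926,.037))
E
```

```text
tcp [ 0.5326 -0.218   0.1998] yaw 26.7 slide(mm) [ 60.    1.7 162.8] rot [-0.02  0.02 -0.  ]
```

Emit:
jog_arm(increments=[{"slide": [30,0.9,0],"rotation": [0,0,0]},{"slide": [30,0.8,10],"rotation": [0,0,0]},{"slide": [0,0,30],"rotation": [0,0,0]},{"slide": [0,0,35],"rotation": [0,0,0]},{"slide": [0,0,35],"rotation": [0,0,0]},{"slide": [0,0,30],"rotation": [0,0,0]},{"slide": [0,0,15],"rotation": [0,0,0]},{"slide": [0,0,3],"rotation": [0,0,0]},{"slide": [0,0,0],"rotation": [0,0,0]},{"slide": [0,0,0],"rotation": [0,0,0]},{"slide": [0,0,0],"rotation": [0,0,0]}])

```text
time: 9.63
tool_pos: [0.589, -0.1929, 0.0448]
tool_rot: [0.001, 0.973, 0.231, 0.002]
contact_force: [0.4, 0.2, -3.5]
gripper_width: 0.471
```

Emit:
jog_arm(increments=[{"slide": [0,0,1.5],"rotation": [0,0,0]},{"slide": [0,0,1.5],"rotation": [0,0,0]},{"slide": [0,0,0.5],"rotation": [0,0,0]},{"slide": [0,0,0],"rotation": [0,0,0]},{"slide": [0,0,0],"rotation": [0,0,0]},{"slide": [0,0,0],"rotation": [0,0,0]}])

```text
time: 10.13
tool_pos: [0.5871, -0.1917, 0.0387]
tool_rot: [0.0, 0.973, 0.231, 0.0]
contact_force: [0.0, 0.8, -5.0]
gripper_width: 0.473
```

```bash
python3 - <<'E'
from h import *
f=optics.grab_frame('wrist'); cv2.imwrite('pics/w9.png',f['frame']); p,R=pose(); print(p,state()['gripper_width'],state()['contact_force'])
g=optics.grab_frame('side'); u=proj(g,p[None])[0].astype(int); cv2.imwrite('pics/s9.png',cv2.resize(g['frame'][u[1]-60:u[1]+60,u[0]-80:u[0]+80],(640,480)))
E
```

```text
[ 0.5871507  -0.19176863  0.03868246] 0.4757533834045597 [ 0.1558532   0.08112459 -4.71857   ]
```

View pics/w9.png

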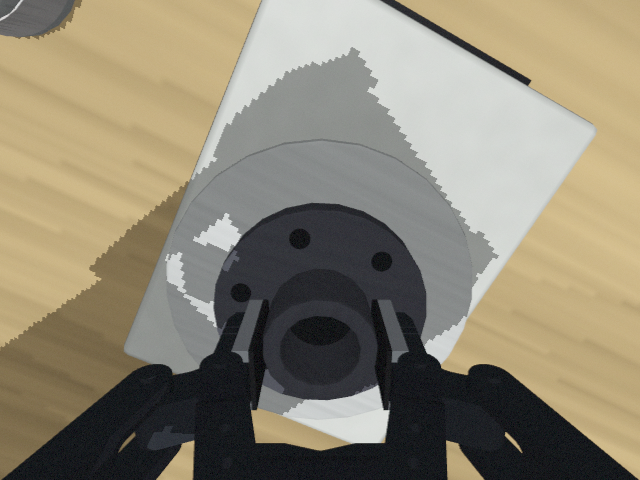

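View pics/s9.png

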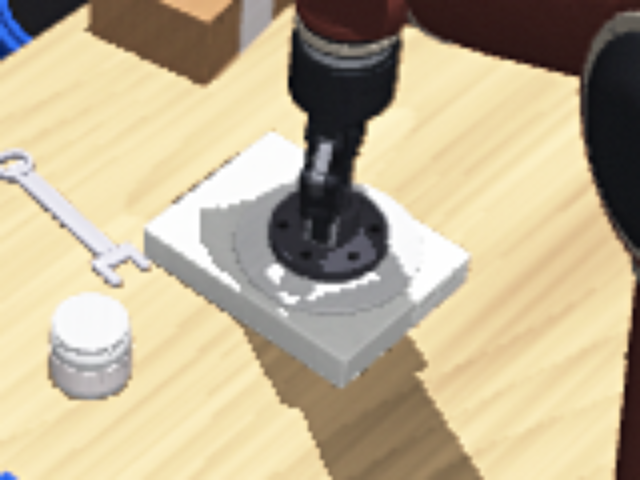

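Emit:
jog_arm(increments=[{"slide": [0,0,1],"rotation": [0,0,0]},{"slide": [0,0,1],"rotation": [0,0,0]},{"slide": [0,0,0],"rotation": [0,0,0]},{"slide": [0,0,0],"rotation": [0,0,0]}])

```text
time: 10.57
tool_pos: [0.587, -0.1917, 0.0364]
tool_rot: [-0.0, 0.973, 0.231, -0.0]
contact_force: [0.8, -0.1, -5.9]
gripper_width: 0.474
```

```bash
python3 - <<'E'
from h import *
f=optics.grab_frame('wrist'); p,R=pose(); print(p,state()['contact_force'])
x,r=fit3(f,'scale',[167,139,473,np.nan],0)
DIM['scale']=[(140,45,45)]
x,r=fit3(f,'scale',[167,139,473,np.nan],0);print('pan',x,r)
y,r=fit3(f,'flange',[213.5,203,427,np.nan],p[2]+.0091);print(y,r)
E
```

```text
[ 0.5870467  -0.1917439   0.03647577] [ 0.64778961 -0.75314021 -5.86548416]
pan [ 0.587334   -0.19328667] [-4.76623049  1.02910461  4.69287083]
[ 0.58716538 -0.19350746] [-1.56010424  0.27223444  1.56104786]
```

Emit:
jog_arm(increments=[{"slide": [0,0,1],"rotation": [0,0,0]},{"slide": [0,0,0],"rotation": [0,0,0]},{"slide": [0,0,0],"rotation": [0,0,0]}])

```text
time: 10.87
tool_pos: [0.5873, -0.1919, 0.036]
tool_rot: [0.0, 0.973, 0.231, 0.0]
contact_force: [-0.9, 0.5, -2.7]
gripper_width: 0.473
```

Emit:
jog_arm(increments=[{"slide": [0,0,1],"rotation": [0,0,0]},{"slide": [0,0,0],"rotation": [0,0,0]},{"slide": [0,0,0],"rotation": [0,0,0]}])

```text
time: 11.12
tool_pos: [0.5874, -0.1919, 0.0359]
tool_rot: [0.0, 0.973, 0.231, 0.0]
contact_force: [-4.3, 2.1, 6.2]
gripper_width: 0.473
```

Emit:
jog_arm(fingers=1, increments=[{"slide": [0,0,0],"rotation": [0,0,0]},{"slide": [0,0,0],"rotation": [0,0,0]},{"slide": [0,0,0],"rotation": [0,0,0]},{"slide": [0,0,0],"rotation": [0,0,0]},{"slide": [0,0,-10],"rotation": [0,0,0]},{"slide": [0,0,-30],"rotation": [0,0,0]},{"slide": [0,0,-35],"rotation": [0,0,0]},{"slide": [0,0,-35],"rotation": [0,0,0]},{"slide": [-4,-22,-30],"rotation": [0,0,0]},{"slide": [-5,-30,-20],"rotation": [0,0,0]},{"slide": [-6,-36,-4],"rotation": [0,0,0]},{"slide": [-6,-36,0],"rotation": [0,0,0]},{"slide": [-6,-36,0],"rotation": [0,0,0]},{"slide": [-6,-36,0],"rotation": [0,0,0]},{"slide": [-6,-36,0],"rotation": [0,0,0]},{"slide": [-6,-33,0],"rotation": [0,0,0]},{"slide": [0,0,0],"rotation": [0,0,0]},{"slide": [0,0,0],"rotation": [0,0,0]},{"slide": [0,0,0],"rotation": [0,0,0]}])

```text
time: 12.7
tool_pos: [0.4281, 0.0245, 0.1995]
tool_rot: [0.0, 0.973, 0.231, 0.001]
contact_force: [0.7, 0.3, 0.3]
gripper_width: 1.001
```

```bash
python3 - <<'E'
from h import *
f=look('wide_ring','w10'); p,R=pose(); print(p,state()['contact_force'],state()['time'])
E
```

```text
wide_ring sil 0.71 [290. 162. 361. 240.] [0.4291 0.0176] [-1.1  2.4  1.1 -2.5] iou 0.35
[0.42825523 0.02384158 0.19883552] [-0.41342594 -0.59559754  0.44904169] 12.85
```

View pics/w10.png

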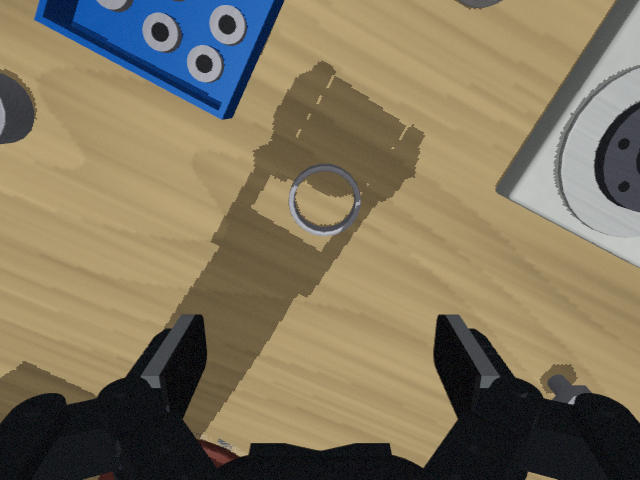

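```bash
python3 - <<'E'
from h import *
f=optics.grab_frame('wrist')
x,r=fitbox(f,'wide_ring',[289,163.5,361,236.5]);print(x,r)
plan((*x,-.031))
E
```

```text
[0.42982168 0.01779143] [-0.58035823 -0.44168759  0.58049987  0.51305574]
tcp [0.4282 0.0239 0.1987] yaw 26.7 slide(mm) [ -1.2   6.2 229.7] rot [-0.    0.01 -0.  ]
```

Emit:
jog_arm(increments=[{"slide": [-0.4,1.6,30],"rotation": [0,0,0]},{"slide": [-0.4,1.6,35],"rotation": [0,0,0]},{"slide": [-0.4,1.6,35],"rotation": [0,0,0]},{"slide": [0,0,35],"rotation": [0,0,0]},{"slide": [0,0,30],"rotation": [0,0,0]},{"slide": [0,0,15],"rotation": [0,0,0]},{"slide": [0,0,0],"rotation": [0,0,0]},{"slide": [0,0,0],"rotation": [0,0,0]}])

```text
time: 13.57
tool_pos: [0.4283, 0.0194, 0.0179]
tool_rot: [-0.0, 0.973, 0.231, -0.001]
contact_force: [0.7, -0.3, 0.6]
gripper_width: 1.0
```

```bash
python3 - <<'E'
from h import *
f=look('wide_ring','w11'); p,R=pose(); print(p,state()['contact_force'],state()['time'])
E
```

```text
wide_ring sil 0.6 [250. 209. 388. 348.] [0.43   0.0191] [-1.5  1.4  1.5 -1.5] iou 0.45
[0.43071058 0.01933131 0.02066443] [-0.04706183 -0.14145436 -0.83864149] 13.7167
```

View pics/w11.png

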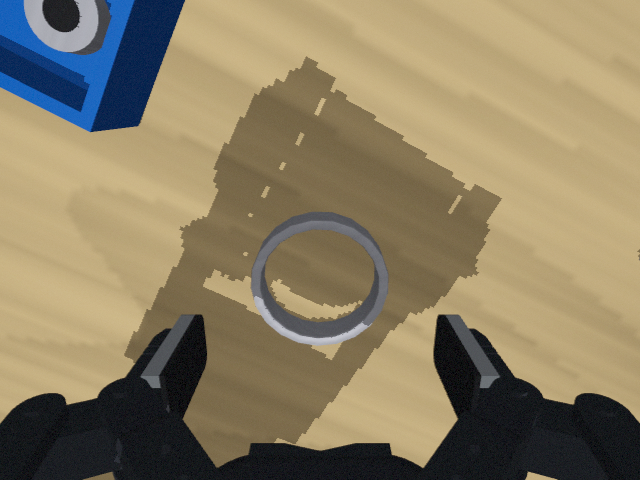

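```bash
python3 - <<'E'
from h import *
f=optics.grab_frame('wrist')
x,r=fitbox(f,'wide_ring',[251.5,211.5,388.5,347]);print(x,r)
plan((*x,-.031))
E
```

```text
[0.43126276 0.01786269] [-0.65697828  0.33938427  0.65810501 -0.30415634]
tcp [0.4306 0.0194 0.0207] yaw 26.7 slide(mm) [-0.3  1.6 51.7] rot [ 0.12 -0.18 -0.  ]
```

Emit:
jog_arm(increments=[{"slide": [0,0,20],"rotation": [0,0,0]},{"slide": [0,0,15],"rotation": [0,0,0]},{"slide": [0,0,10],"rotation": [0,0,0]},{"slide": [0,0,5],"rotation": [0,0,0]},{"slide": [0,0,0],"rotation": [0,0,0]},{"slide": [0,0,0],"rotation": [0,0,0]}])

```text
time: 14.27
tool_pos: [0.4293, 0.0197, -0.0308]
tool_rot: [0.0, 0.973, 0.231, 0.0]
contact_force: [0.5, -0.3, -0.3]
gripper_width: 1.002
```

Emit:
jog_arm(fingers=0, increments=[{"slide": [0,0,0],"rotation": [0,0,0]},{"slide": [0,0,0],"rotation": [0,0,0]},{"slide": [0,0,0],"rotation": [0,0,0]},{"slide": [0,0,0],"rotation": [0,0,0]}])

```text
time: 14.6
tool_pos: [0.4304, 0.0196, -0.0295]
tool_rot: [0.0, 0.973, 0.231, 0.001]
contact_force: [-1.1, 0.7, 6.1]
gripper_width: 0.737
```

```bash
python3 - <<'E'
from h import *
f=look('wide_ring','w12'); p,R=pose(); print(p,state()['contact_force'],state()['time'],state()['gripper_width'])
E
```

```text
wide_ring sil 0.98 [231. 248. 409. 420.] [0.4307 0.0181] [-2.9 -1.6  2.9  2.5] iou 0.46
[ 0.43035084  0.01962095 -0.02954941] [-0.86704626 -0.4688233   5.87846872] 14.75 0.741459680765647
```

View pics/w12.png

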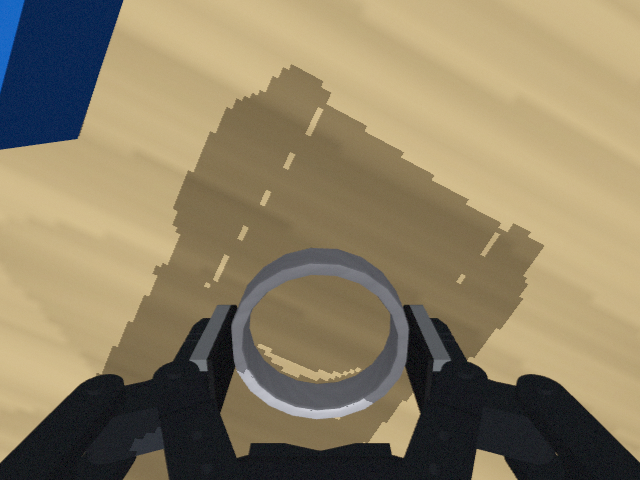

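Emit:
jog_arm(increments=[{"slide": [0,0,-8],"rotation": [0,0,0]},{"slide": [0,0,-20],"rotation": [0,0,0]},{"slide": [0,0,-32],"rotation": [0,0,0]},{"slide": [0,0,-35],"rotation": [0,0,0]},{"slide": [2,12,-35],"rotation": [0,0,0]},{"slide": [4,22,-25],"rotation": [0,0,0]},{"slide": [6,34,-5],"rotation": [0,0,0]},{"slide": [6,36,0],"rotation": [0,0,0]},{"slide": [6,36,0],"rotation": [0,0,0]},{"slide": [6,36,0],"rotation": [0,0,0]},{"slide": [6,36,0],"rotation": [0,0,0]},{"slide": [5,28,0],"rotation": [0,0,0]},{"slide": [4.2,19.4,0],"rotation": [0,0,0]},{"slide": [0,0,0],"rotation": [0,0,0]},{"slide": [0,0,0],"rotation": [0,0,0]},{"slide": [0,0,0],"rotation": [0,0,0]}])

```text
time: 16.08
tool_pos: [0.5853, -0.1909, 0.1286]
tool_rot: [-0.0, 0.973, 0.231, -0.0]
contact_force: [0.2, -1.0, -2.1]
gripper_width: 0.741
```

```bash
python3 - <<'E'
from h import *
f=look('wide_ring','w13'); p,R=pose(); print(p,state()['contact_force'],state()['time'],state()['gripper_width'])
plan((.5873,-.1919,.027))
E
```

```text
wide_ring sil 0.97 [230. 246. 409. 419.] [ 0.5019 -0.2342] [ 48.9  42.3 -48.9 -50.2] iou 0.0
[ 0.58532176 -0.19046991  0.12870882] [-0.55967062 -0.17871963 -1.89071196] 16.2333 0.7426868417433871
tcp [ 0.5853 -0.1905  0.1287] yaw 26.8 slide(mm) [  1.1   2.2 101.7] rot [-0.02  0.   -0.  ]
```

View pics/w13.png

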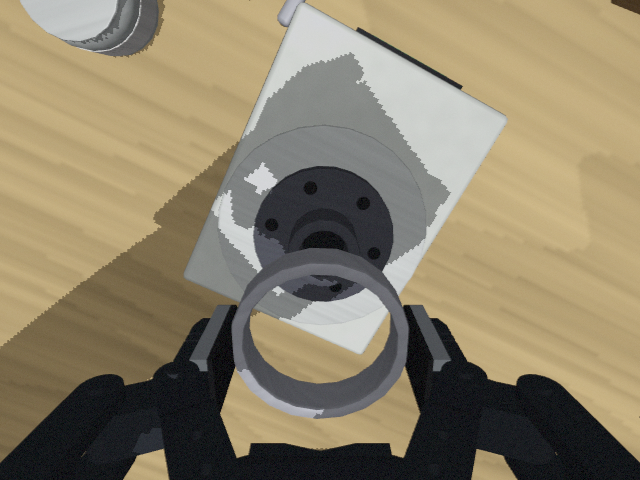

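```bash
python3 - <<'E'
from h import *
f=optics.grab_frame('wrist');p,R=pose()
x,r=fitbox(f,'flange',[253.5,165.5,393.5,301.5],.045);print(x,r.round(1))
y,r=fitbox(f,'wide_ring',[231.5,247.5,409,418.5],p[2]+.030);print(y,r.round(1))
print(R.inv().apply(np.r_[x-y,0])*1e3, R.inv().apply(np.r_[y-p[:2],0])*1e3)
E
```

```text
[ 0.58838638 -0.19315778] [-0.9 -0.5  0.9  0.7]
[ 0.58639223 -0.1918154 ] [-3.9 -1.9  3.9  3.1]
[ 1.17467147e+00  2.09731875e+00 -3.41578690e-04] [ 3.24731725e-01  1.56596190e+00 -2.33817897e-04]
```

Both methods agree on a shift of about (1.2, 2.1, 101). I'll lower in two stages.

Emit:
jog_arm(increments=[{"slide": [0.6,1,5],"rotation": [0,0,0]},{"slide": [0.6,1.1,15],"rotation": [0,0,0]},{"slide": [0,0,25],"rotation": [0,0,0]},{"slide": [0,0,25],"rotation": [0,0,0]},{"slide": [0,0,15],"rotation": [0,0,0]},{"slide": [0,0,8],"rotation": [0,0,0]},{"slide": [0,0,4],"rotation": [0,0,0]},{"slide": [0,0,0],"rotation": [0,0,0]},{"slide": [0,0,0],"rotation": [0,0,0]}])

```text
time: 17.03
tool_pos: [0.5886, -0.1931, 0.0327]
tool_rot: [0.001, 0.973, 0.231, 0.001]
contact_force: [-0.3, 0.5, -2.6]
gripper_width: 0.741
```

Emit:
jog_arm(increments=[{"slide": [0,0,1.5],"rotation": [0,0,0]},{"slide": [0,0,1.5],"rotation": [0,0,0]},{"slide": [0,0,0],"rotation": [0,0,0]},{"slide": [0,0,0],"rotation": [0,0,0]}])

```text
time: 17.37
tool_pos: [0.5882, -0.193, 0.0291]
tool_rot: [0.0, 0.973, 0.231, 0.0]
contact_force: [0.5, 0.4, -1.8]
gripper_width: 0.739
```

Emit:
jog_arm(increments=[{"slide": [0,0,1.5],"rotation": [0,0,0]},{"slide": [0,0,0],"rotation": [0,0,0]},{"slide": [0,0,0],"rotation": [0,0,0]}])

```text
time: 17.62
tool_pos: [0.5883, -0.1931, 0.0275]
tool_rot: [0.0, 0.973, 0.231, 0.0]
contact_force: [0.5, -0.3, 0.0]
gripper_width: 0.741
```

Emit:
jog_arm(increments=[{"slide": [0,0,1],"rotation": [0,0,0]},{"slide": [0,0,0],"rotation": [0,0,0]},{"slide": [0,0,0],"rotation": [0,0,0]}])

```text
time: 17.87
tool_pos: [0.5883, -0.1931, 0.0275]
tool_rot: [0.0, 0.973, 0.231, 0.0]
contact_force: [-2.9, 1.1, 5.6]
gripper_width: 0.738
```

Emit:
jog_arm(fingers=1, increments=[{"slide": [0,0,0],"rotation": [0,0,0]},{"slide": [0,0,0],"rotation": [0,0,0]},{"slide": [0,0,0],"rotation": [0,0,0]},{"slide": [0,0,0],"rotation": [0,0,0]},{"slide": [0,0,-10],"rotation": [0,0,0]},{"slide": [0,0,-30],"rotation": [0,0,0]},{"slide": [0,0,-35],"rotation": [0,0,0]},{"slide": [0,0,-35],"rotation": [0,0,0]},{"slide": [1,-17,-30],"rotation": [0,0,0]},{"slide": [2,-34,-20],"rotation": [0,0,0]},{"slide": [2,-36,-10],"rotation": [0,0,0]},{"slide": [2,-36,0],"rotation": [0,0,0]},{"slide": [2,-36,0],"rotation": [0,0,0]},{"slide": [2,-36,0],"rotation": [0,0,0]},{"slide": [2,-36,0],"rotation": [0,0,0]},{"slide": [2,-36,0],"rotation": [0,0,0]},{"slide": [2,-36,0],"rotation": [0,0,0]},{"slide": [2,-36,0],"rotation": [0,0,0]},{"slide": [2,-36,0],"rotation": [0,0,0]},{"slide": [2,-36,0],"rotation": [0,0,0]}])

```text
time: 19.53
tool_pos: [0.4226, 0.1859, 0.1971]
tool_rot: [-0.0, 0.973, 0.231, 0.001]
contact_force: [0.5, 0.4, 0.1]
gripper_width: 1.002
```

Emit:
jog_arm(increments=[{"slide": [2,-36,0],"rotation": [0,0,0]},{"slide": [2,-36,0],"rotation": [0,0,0]},{"slide": [2,-35,0],"rotation": [0,0,0]},{"slide": [2,-28,0],"rotation": [0,0,0]},{"slide": [0,0,0],"rotation": [0,0,0]},{"slide": [0,0,0],"rotation": [0,0,0]},{"slide": [0,0,0],"rotation": [0,0,0]}])

```text
time: 20.12
tool_pos: [0.37, 0.3084, 0.1965]
tool_rot: [0.0, 0.973, 0.231, 0.0]
contact_force: [0.3, 0.9, -0.0]
gripper_width: 0.996
```

```bash
python3 - <<'E'
from h import *
f=look('coupling','w14'); p,R=pose(); print(p,state()['contact_force'],state()['time'],state()['gripper_width'])
E
```

```text
coupling sil 0.91 [283. 164. 353. 237.] [0.3718 0.3096] [-0.4 -1.2  0.4  1.2] iou 0.75
[0.37040222 0.3078089  0.19627301] [ 0.83223495  0.18686905 -0.16475977] 20.2667 1.0020956234145284
```

View pics/w14.png

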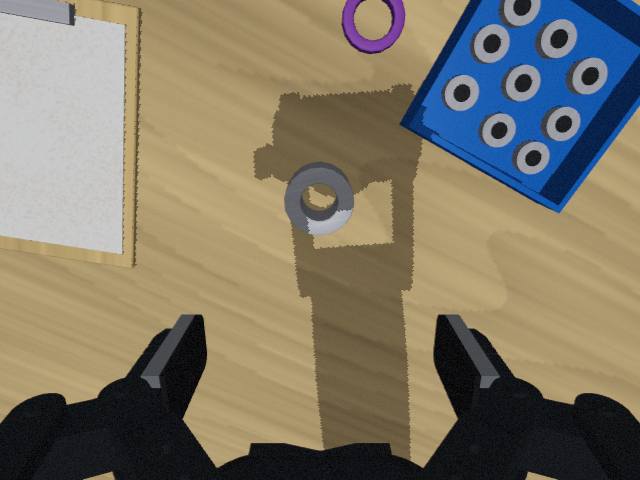

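```bash
python3 - <<'E'
from h import *
f=optics.grab_frame('wrist')
x,r=fitbox(f,'coupling',[284,163,354,237]);print(x,r.round(1))
plan((*x,.02))
E
```

```text
[0.37313822 0.3083011 ] [-0.5 -0.6  0.5  0.6]
tcp [0.3704 0.3078 0.1962] yaw 26.6 slide(mm) [  2.6   0.8 176.2] rot [ 0.01 -0.01 -0.  ]
```

Emit:
jog_arm(increments=[{"slide": [1,-0.4,30],"rotation": [0,0,0]},{"slide": [1,-0.4,35],"rotation": [0,0,0]},{"slide": [0.5,0,35],"rotation": [0,0,0]},{"slide": [0,0,35],"rotation": [0,0,0]},{"slide": [0,0,25],"rotation": [0,0,0]},{"slide": [0,0,16],"rotation": [0,0,0]},{"slide": [0,0,0],"rotation": [0,0,0]},{"slide": [0,0,0],"rotation": [0,0,0]},{"slide": [0,0,0],"rotation": [0,0,0]}])

```text
time: 21.07
tool_pos: [0.3731, 0.3108, 0.0216]
tool_rot: [-0.0, 0.973, 0.231, 0.001]
contact_force: [1.1, 0.2, 0.7]
gripper_width: 1.001
```

```bash
python3 - <<'E'
from h import *
f=look('coupling','w15'); p,R=pose(); print(p)
E
```

```text
coupling sil 0.78 [254. 221. 388. 362.] [0.3736 0.3087] [-2.3 -2.8  2.3  3.2] iou 0.85
coupling pl 0.64 [322. 273.] [0.3742 0.3083]
[0.37322267 0.31126756 0.02213537]
```

View pics/w15.png

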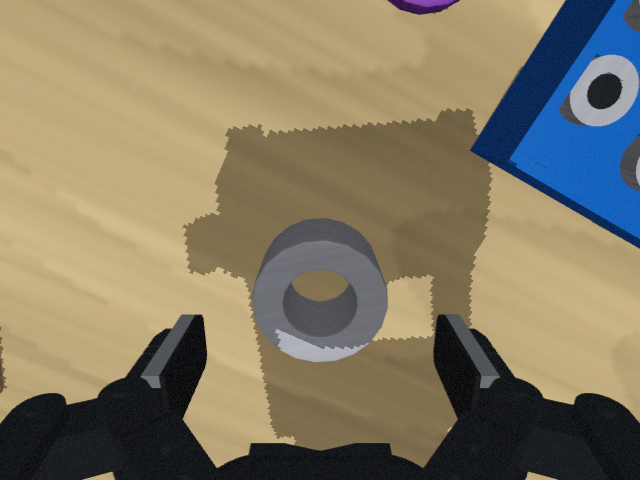

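```bash
python3 - <<'E'
from h import *
f=optics.grab_frame('wrist')
x,r=fitbox(f,'coupling',[252.5,218,388,362]);print(x,r.round(1))
plan((*x,-.025))
E
```

```text
[0.37407584 0.30980117] [-1.5 -1.5  1.5  1.8]
tcp [0.373  0.3112 0.0219] yaw 26.7 slide(mm) [ 0.2  1.7 46.9] rot [-0.01 -0.18  0.  ]
```

Emit:
jog_arm(increments=[{"slide": [0,0,20],"rotation": [0,0,0]},{"slide": [0,0,15],"rotation": [0,0,0]},{"slide": [0,0,8],"rotation": [0,0,0]},{"slide": [0,0,3],"rotation": [0,0,0]},{"slide": [0,0,0],"rotation": [0,0,0]},{"slide": [0,0,0],"rotation": [0,0,0]}])

```text
time: 21.77
tool_pos: [0.3722, 0.3109, -0.0252]
tool_rot: [-0.0, 0.973, 0.231, 0.0]
contact_force: [-0.7, 0.4, -1.2]
gripper_width: 1.003
```

Emit:
jog_arm(fingers=0, increments=[{"slide": [0,0,0],"rotation": [0,0,0]},{"slide": [0,0,0],"rotation": [0,0,0]},{"slide": [0,0,0],"rotation": [0,0,0]},{"slide": [0,0,0],"rotation": [0,0,0]},{"slide": [0,0,0],"rotation": [0,0,0]}])

```text
time: 22.18
tool_pos: [0.3729, 0.3112, -0.0245]
tool_rot: [-0.0, 0.973, 0.231, 0.001]
contact_force: [-0.5, -0.6, 6.5]
gripper_width: 0.678
```

```bash
python3 - <<'E'
from h import *
f=look('coupling','w16'); p,R=pose(); print(p,state()['contact_force'],state()['gripper_width'])
plan((.5882,-.193,.13))
E
```

```text
coupling sil 0.76 [230. 248. 407. 442.] [0.3743 0.3107] [-4.9 -1.6  4.9  2.7] iou 0.9
coupling pl 0.95 [322. 317.] [0.374  0.3093]
[ 0.37285063  0.31118177 -0.02450657] [-1.02038492 -0.71970859  5.74224666] 0.6795389852225766
tcp [ 0.3729  0.3112 -0.0245] yaw 26.7 slide(mm) [ -34.2  547.1 -154.7] rot [-0.01 -0.14  0.  ]
```

View pics/w16.png

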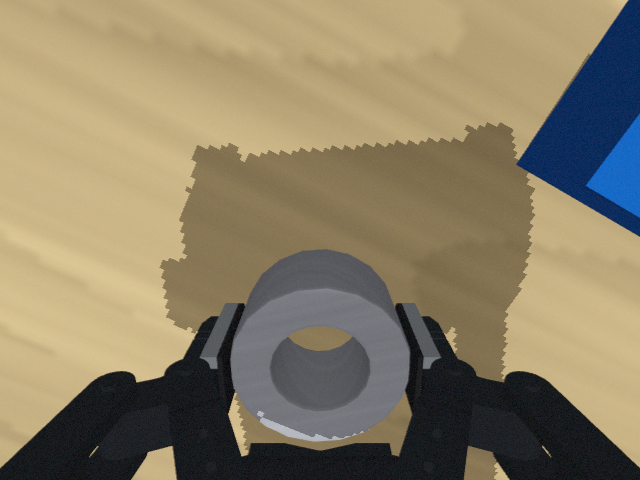

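Emit:
jog_arm(increments=[{"slide": [0,0,-8],"rotation": [0,0,0]},{"slide": [0,0,-20],"rotation": [0,0,0]},{"slide": [0,0,-32],"rotation": [0,0,0]},{"slide": [0,0,-35],"rotation": [0,0,0]},{"slide": [-1,12,-35],"rotation": [0,0,0]},{"slide": [-1,24,-30],"rotation": [0,0,0]},{"slide": [-2,34,-15],"rotation": [0,0,0]},{"slide": [-2.3,36,-10],"rotation": [0,0,0]},{"slide": [-2.3,36,0],"rotation": [0,0,0]},{"slide": [-2.3,36,0],"rotation": [0,0,0]},{"slide": [-2.3,36,0],"rotation": [0,0,0]},{"slide": [-2.3,36,0],"rotation": [0,0,0]},{"slide": [-2.3,36,0],"rotation": [0,0,0]},{"slide": [-2.3,36,0],"rotation": [0,0,0]},{"slide": [-2.3,36,0],"rotation": [0,0,0]},{"slide": [-2.3,36,0],"rotation": [0,0,0]},{"slide": [-2.3,36,0],"rotation": [0,0,0]},{"slide": [-2.3,36,0],"rotation": [0,0,0]},{"slide": [-2,32,0],"rotation": [0,0,0]},{"slide": [-2,24,0],"rotation": [0,0,0]}])

```text
time: 24.0
tool_pos: [0.5767, -0.1729, 0.1581]
tool_rot: [-0.0, 0.973, 0.231, -0.001]
contact_force: [0.1, -0.1, -3.2]
gripper_width: 0.678
```

Emit:
jog_arm(increments=[{"slide": [-1,20,0],"rotation": [0,0,0]},{"slide": [-0.5,5,0],"rotation": [0,0,0]},{"slide": [0,0,0],"rotation": [0,0,0]},{"slide": [0,0,0],"rotation": [0,0,0]},{"slide": [0,0,0],"rotation": [0,0,0]}])

```text
time: 24.42
tool_pos: [0.5861, -0.1923, 0.1586]
tool_rot: [-0.001, 0.973, 0.232, -0.0]
contact_force: [-0.4, 0.5, -3.5]
gripper_width: 0.677
```

```bash
python3 - <<'E'
from h import *
f=look('coupling','w17'); p,R=pose(); print(p,state()['contact_force'],state()['gripper_width'])
plan((.5882,-.193,.0605))
E
```

```text
coupling sil 0.92 [234. 249. 410. 442.] [ 0.4812 -0.2489] [ 52.3  53.3 -52.3 -58.6] iou 0.13
coupling pl 0.96 [321. 314.] [ 0.4968 -0.2398]
[ 0.58653859 -0.19246084  0.15911957] [ 0.06452509  0.69185709 -2.27762174] 0.683828304989312
tcp [ 0.5865 -0.1925  0.1591] yaw 26.8 slide(mm) [ 1.2  1.3 98.6] rot [-0.02  0.   -0.  ]
```

View pics/w17.png

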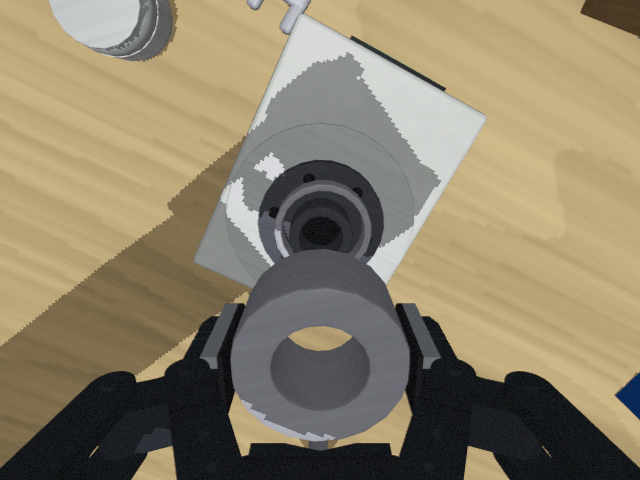

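```bash
python3 - <<'E'
from h import *
f=optics.grab_frame('wrist');p,R=pose(); N=np.nan
x,r=fit3(f,'flange',[258.5,159.5,384,N],.045);print(x,r.round(1))
y,r=fitbox(f,'coupling',[231,249,410,442],p[2]+.0245);print(y,r.round(1))
print(R.inv().apply(np.r_[x-y,0])*1e3, R.inv().apply(np.r_[y-p[:2],0])*1e3)
E
```

```text
[ 0.58846694 -0.19422477] [-0.8  0.1  0.8]
[ 0.58813593 -0.19362456] [-3.9 -2.1  3.9  3.1]
[ 2.47129874e-02  6.84979060e-01 -5.27568829e-05] [ 8.89228551e-01  1.54967764e+00 -6.63676829e-05]
```

Emit:
jog_arm(increments=[{"slide": [0.2,0.5,10],"rotation": [0,0,0]},{"slide": [0,0.5,25],"rotation": [0,0,0]},{"slide": [0,0,30],"rotation": [0,0,0]},{"slide": [0,0,18],"rotation": [0,0,0]},{"slide": [0,0,8],"rotation": [0,0,0]},{"slide": [0,0,3],"rotation": [0,0,0]},{"slide": [0,0,0],"rotation": [0,0,0]},{"slide": [0,0,0],"rotation": [0,0,0]},{"slide": [0,0,0],"rotation": [0,0,0]}])

```text
time: 25.37
tool_pos: [0.5889, -0.195, 0.0672]
tool_rot: [0.001, 0.973, 0.231, 0.001]
contact_force: [-0.3, -0.4, -2.2]
gripper_width: 0.678
```

Emit:
jog_arm(increments=[{"slide": [0,0,1.5],"rotation": [0,0,0]},{"slide": [0,0,1.5],"rotation": [0,0,0]},{"slide": [0,0,0],"rotation": [0,0,0]},{"slide": [0,0,0],"rotation": [0,0,0]}])

```text
time: 25.7
tool_pos: [0.5875, -0.1944, 0.0622]
tool_rot: [0.0, 0.973, 0.231, 0.0]
contact_force: [-0.6, -0.5, -3.3]
gripper_width: 0.681
```

Emit:
jog_arm(increments=[{"slide": [0,0,1],"rotation": [0,0,0]},{"slide": [0,0,0],"rotation": [0,0,0]},{"slide": [0,0,0],"rotation": [0,0,0]}])

```text
time: 25.95
tool_pos: [0.5874, -0.1943, 0.061]
tool_rot: [-0.0, 0.973, 0.231, -0.0]
contact_force: [1.0, -0.1, -2.2]
gripper_width: 0.681
```

Emit:
jog_arm(increments=[{"slide": [0,-1,0],"rotation": [0,0,0]},{"slide": [0,0,0],"rotation": [0,0,0]},{"slide": [0,0,0],"rotation": [0,0,0]}])

```text
time: 26.2
tool_pos: [0.587, -0.1935, 0.0611]
tool_rot: [-0.0, 0.973, 0.231, -0.0]
contact_force: [0.8, 0.5, -2.8]
gripper_width: 0.68
```

```bash
python3 - <<'E'
from h import *
f=look('flange','w18'); p,R=pose(); print(p,state()['contact_force'])
E
```

```text
flange sil 0.58 [222. 187. 410. 350.] [ 0.5757 -0.1984] [ 18.1   7.3 -18.1 -11.6] iou 0.26
[ 0.58701968 -0.19353011  0.06114724] [-0.14074676 -0.12372095 -3.40289462]
```

View pics/w18.png

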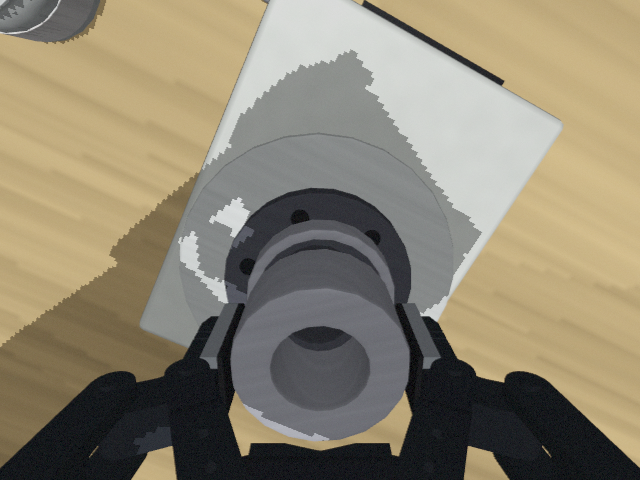

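Emit:
jog_arm(increments=[{"slide": [0,-1,0],"rotation": [0,0,0]},{"slide": [0,0,0],"rotation": [0,0,0]},{"slide": [0,0,0],"rotation": [0,0,0]}])

```text
time: 26.6
tool_pos: [0.5865, -0.1925, 0.0611]
tool_rot: [-0.0, 0.973, 0.231, 0.0]
contact_force: [0.4, -0.3, -2.5]
gripper_width: 0.68
```

```bash
python3 - <<'E'
from h import *
f=optics.grab_frame('wrist'); cv2.imwrite('pics/w19.png',f['frame']);p,R=pose(); N=np.nan
g=cv2.cvtColor(f['frame'],cv2.COLOR_BGR2GRAY)
print(g[250,215:240],g[250,400:420]); print(g[180:195,318])
x,r=fit3(f,'flange',[224,187.5,411,N],.045);print(x,r.round(1))
y,r=fitbox(f,'coupling',[231,249,410,442],p[2]+.0245);print(y,r.round(1))
print(p,R.inv().apply(np.r_[x-y,0])*1e3, R.inv().apply(np.r_[y-p[:2],0])*1e3)
E
```

```text
[131 132 132 135 135 136 136 136 140 137 137 137 137 137 138 134 120  69
  51  55  49  53  52  52  56] [ 49  52  56  47  56  53  53  50  85 127 133 133 132 133 133 136 136 137
 136 137]
[133 136 135 136 137 137 136 136  52  35  35  37  44  47  52]
[ 0.58733202 -0.19260234] [-1.3  0.2  1.3]
[ 0.58805812 -0.19373718] [-3.8 -2.1  3.8  3. ]
[ 0.58653533 -0.19259989  0.06110031] [-1.37587773e-01 -1.34020130e+00 -1.06576143e-05] [8.47909136e-01 1.70099041e+00 1.35797337e-05]
```

Emit:
jog_arm(increments=[{"slide": [0,0,1],"rotation": [0,0,0]},{"slide": [0,0,0],"rotation": [0,0,0]},{"slide": [0,0,0],"rotation": [0,0,0]}])

```text
time: 26.9
tool_pos: [0.5867, -0.1927, 0.0606]
tool_rot: [0.0, 0.973, 0.231, 0.0]
contact_force: [-1.6, 0.3, -0.6]
gripper_width: 0.68
```

Emit:
jog_arm(increments=[{"slide": [0,0,0.7],"rotation": [0,0,0]},{"slide": [0,0,0],"rotation": [0,0,0]},{"slide": [0,0,0],"rotation": [0,0,0]}])

```text
time: 27.15
tool_pos: [0.5868, -0.1928, 0.0605]
tool_rot: [0.0, 0.973, 0.231, 0.0]
contact_force: [-4.0, 2.3, 5.7]
gripper_width: 0.679
```

Emit:
jog_arm(fingers=1, increments=[{"slide": [0,0,0],"rotation": [0,0,0]},{"slide": [0,0,0],"rotation": [0,0,0]},{"slide": [0,0,0],"rotation": [0,0,0]},{"slide": [0,0,0],"rotation": [0,0,0]},{"slide": [0,0,-10],"rotation": [0,0,0]},{"slide": [0,0,-30],"rotation": [0,0,0]},{"slide": [0,0,-35],"rotation": [0,0,0]},{"slide": [0,0,-35],"rotation": [0,0,0]},{"slide": [6,-16,-30],"rotation": [0,0,0]},{"slide": [9,-24,0],"rotation": [0,0,0]},{"slide": [12,-33,0],"rotation": [0,0,0]},{"slide": [13,-35,0],"rotation": [0,0,0]},{"slide": [13,-35,0],"rotation": [0,0,0]},{"slide": [13,-35,0],"rotation": [0,0,0]},{"slide": [13,-35,0],"rotation": [0,0,0]},{"slide": [13,-35,0],"rotation": [0,0,0]},{"slide": [13,-35,0],"rotation": [0,0,0]},{"slide": [13,-35,0],"rotation": [0,0,0]},{"slide": [13,-35,0],"rotation": [0,0,0]},{"slide": [13,-35,0],"rotation": [0,0,0]}])

```text
time: 28.82
tool_pos: [0.5402, 0.2205, 0.2005]
tool_rot: [0.0, 0.973, 0.231, 0.001]
contact_force: [-0.1, -0.2, -0.6]
gripper_width: 1.002
```

Emit:
jog_arm(increments=[{"slide": [13,-35,0],"rotation": [0,0,0]},{"slide": [13,-35,0],"rotation": [0,0,0]},{"slide": [13,-35,0],"rotation": [0,0,0]},{"slide": [13,-35,0],"rotation": [0,0,0]},{"slide": [12,-30,0],"rotation": [0,0,0]},{"slide": [8,-20,0],"rotation": [0,0,0]},{"slide": [3,-10,0],"rotation": [0,0,0]},{"slide": [0,0,0],"rotation": [0,0,0]},{"slide": [0,0,0],"rotation": [0,0,0]},{"slide": [0,0,0],"rotation": [0,0,0]}])

```text
time: 29.65
tool_pos: [0.5179, 0.4297, 0.1996]
tool_rot: [0.0, 0.973, 0.231, 0.0]
contact_force: [0.4, -0.4, 0.2]
gripper_width: 0.999
```

```bash
python3 - <<'E'
from h import *
f=look('narrow_ring','w20'); p,R=pose(); print(p,state()['contact_force'],state()['time'],state()['gripper_width'])
E
```

```text
narrow_ring sil 0.97 [389.  97. 444. 156.] [0.6132 0.3819] [-2.9 -0.6  2.7  0.8] iou 0.61
narrow_ring sil 0.9 [295. 168. 348. 221.] [0.5225 0.4285] [-0.9 -2.   0.9  2.2] iou 0.53
narrow_ring sil 0.8 [272.  22. 334.  88.] [0.6197 0.4948] [ 0.3 -0.6 -0.3  0.7] iou 0.56
narrow_ring pl 0.95 [323. 192.] [0.5241 0.4274]
narrow_ring pl 0.57 [416. 126.] [0.6145 0.3812]
[0.51800818 0.42972217 0.19967534] [-0.23815938 -0.89077598  0.03634987] 29.8 1.0022624482361389
```

View pics/w20.png

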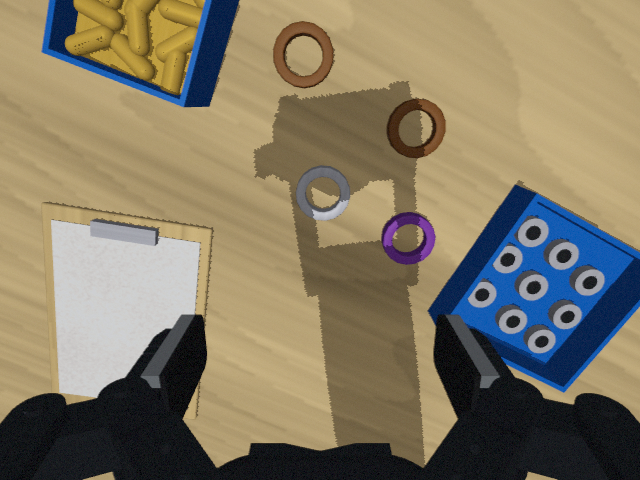

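Ring candidates: brown (303,54), brown (416,128), purple (409,238) and silver-grey (323,193). Only the last is bare steel, so it fits. I'll confirm in a crop.

```bash
python3 - <<'E'
from h import *
f=optics.grab_frame('wrist')
im=f['frame'][140:290,250:450]; cv2.imwrite('pics/w21.png',cv2.resize(im,(800,600),interpolation=cv2.INTER_CUBIC))
x,r=fitbox(f,'narrow_ring',[296.5,166.5,350,220.5]);print(x,r.round(1))
plan((*x,.02))
E
```

```text
[0.52412618 0.42767115] [-0.9 -1.2  0.9  1.3]
tcp [0.518  0.4298 0.1996] yaw 26.7 slide(mm) [  4.5   4.7 179.6] rot [ 0.01 -0.01 -0.  ]
```

View pics/w21.png

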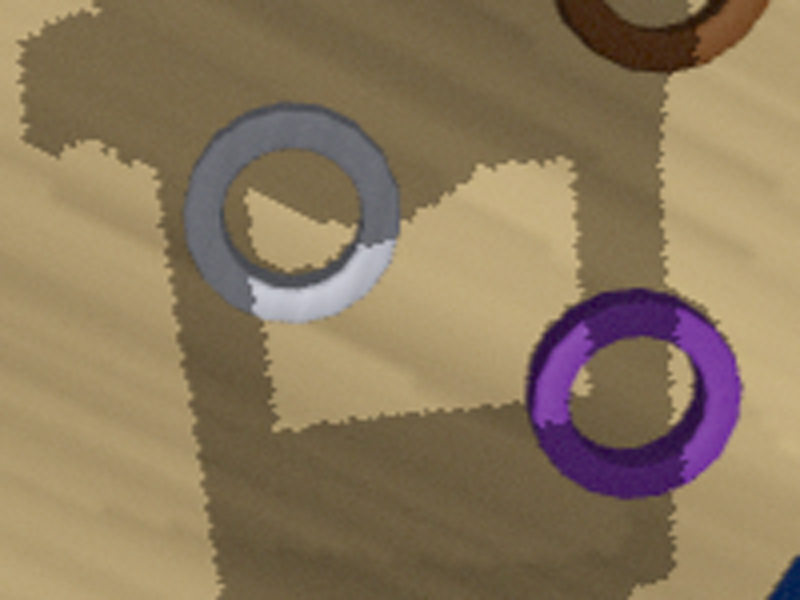

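The crop shows a grey steel, thick-walled ring, with the purple one to its lower right. I'll descend with the fingers partly closed.

Emit:
jog_arm(fingers=0.8, increments=[{"slide": [1.5,1.1,30],"rotation": [0,0,0]},{"slide": [1.5,1.1,35],"rotation": [0,0,0]},{"slide": [1.5,1.1,35],"rotation": [0,0,0]},{"slide": [0,0,35],"rotation": [0,0,0]},{"slide": [0,0,25],"rotation": [0,0,0]},{"slide": [0,0,20],"rotation": [0,0,0]},{"slide": [0,0,0],"rotation": [0,0,0]},{"slide": [0,0,0],"rotation": [0,0,0]},{"slide": [0,0,0],"rotation": [0,0,0]}])

```text
time: 30.6
tool_pos: [0.5242, 0.4305, 0.0213]
tool_rot: [-0.0, 0.973, 0.231, 0.001]
contact_force: [0.9, 0.3, 0.5]
gripper_width: 0.8
```

```bash
python3 - <<'E'
from h import *
f=look('narrow_ring','w22'); p,R=pose(); print(p)
E
```

```text
narrow_ring sil 0.82 [269. 232. 368. 329.] [0.5235 0.4289] [-2.  -2.8  2.   3.3] iou 0.64
narrow_ring sil 0.8 [440. 108. 561. 221.] [0.6121 0.3822] [-1.6 -0.6  1.5  0.8] iou 0.65
narrow_ring sil 0.77 [442. 307. 522. 385.] [0.5275 0.3351] [-12.5  -7.9  11.7  10. ] iou 0.34
narrow_ring pl 0.59 [461. 342.] [0.5232 0.3411]
[0.52461393 0.43103858 0.02224337]
```

View pics/w22.png

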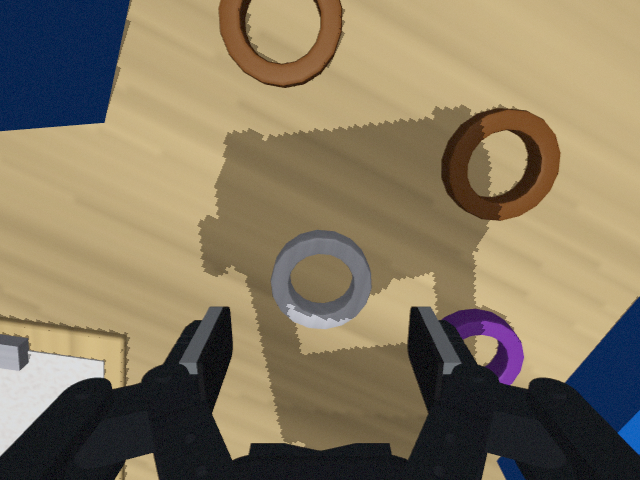

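```bash
python3 - <<'E'
from h import *
f=optics.grab_frame('wrist')
x,r=fitbox(f,'narrow_ring',[271.5,230.5,371.5,328.5]);print(x,r.round(1))
plan((*x,-.026))
E
```

```text
[0.52460717 0.4284473 ] [-1.3 -2.   1.3  2.3]
tcp [0.5244 0.4309 0.0219] yaw 26.7 slide(mm) [-1.1  2.3 47.9] rot [-0.02 -0.21  0.  ]
```

Emit:
jog_arm(increments=[{"slide": [-0.5,0.7,20],"rotation": [0,0,0]},{"slide": [0,0,15],"rotation": [0,0,0]},{"slide": [0,0,8],"rotation": [0,0,0]},{"slide": [0,0,4],"rotation": [0,0,0]},{"slide": [0,0,0],"rotation": [0,0,0]},{"slide": [0,0,0],"rotation": [0,0,0]}])

```text
time: 31.3
tool_pos: [0.5229, 0.4293, -0.0277]
tool_rot: [0.0, 0.973, 0.231, -0.0]
contact_force: [-0.4, 1.3, 0.5]
gripper_width: 0.797
```

Emit:
jog_arm(fingers=0, increments=[{"slide": [0,0,0],"rotation": [0,0,0]},{"slide": [0,0,0],"rotation": [0,0,0]},{"slide": [0,0,0],"rotation": [0,0,0]},{"slide": [0,0,0],"rotation": [0,0,0]},{"slide": [0,0,0],"rotation": [0,0,0]}])

```text
time: 31.72
tool_pos: [0.524, 0.43, -0.026]
tool_rot: [-0.0, 0.973, 0.231, 0.001]
contact_force: [0.4, 0.3, 5.3]
gripper_width: 0.553
```

```bash
python3 - <<'E'
from h import *
f=look('narrow_ring','w23'); p,R=pose(); print(p,state()['contact_force'],state()['gripper_width'])
plan((.5868,-.1928,.16))
E
```

```text
narrow_ring sil 0.95 [456. 365. 577. 470.] [0.5227 0.3364] [-7.4 -6.3  6.8  8.2] iou 0.11
narrow_ring sil 0.83 [475. 105. 640. 254.] [0.6121 0.3836] [-3.5 -1.2  3.1  2. ] iou 0.68
narrow_ring sil 0.82 [256. 264. 382. 392.] [0.5246 0.429 ] [-4.2 -1.4  4.2  2.2] iou 0.67
[ 0.52397079  0.42998469 -0.02598371] [0.39058009 0.52258247 5.57610084] 0.5497725248426996
tcp [ 0.524  0.43  -0.026] yaw 26.7 slide(mm) [-223.7  584.4 -186.8] rot [-0.02 -0.16  0.  ]
```

View pics/w23.png

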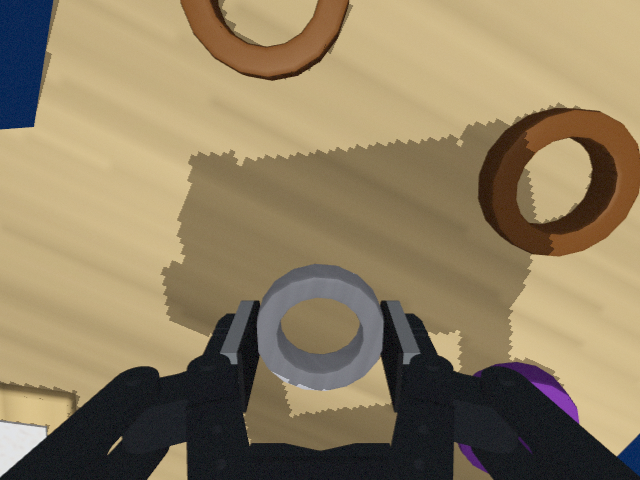

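Emit:
jog_arm(increments=[{"slide": [0,0,-8],"rotation": [0,0,0]},{"slide": [0,0,-20],"rotation": [0,0,0]},{"slide": [0,0,-32],"rotation": [0,0,0]},{"slide": [0,0,-35],"rotation": [0,0,0]},{"slide": [0,0,-35],"rotation": [0,0,0]},{"slide": [-6,15,-32],"rotation": [0,0,0]},{"slide": [-9,24,-28],"rotation": [0,0,0]},{"slide": [-12,32,-15],"rotation": [0,0,0]},{"slide": [-13,34,-10],"rotation": [0,0,0]},{"slide": [-13,34,0],"rotation": [0,0,0]},{"slide": [-13,34,0],"rotation": [0,0,0]},{"slide": [-13,34,0],"rotation": [0,0,0]},{"slide": [-13,34,0],"rotation": [0,0,0]},{"slide": [-13,34,0],"rotation": [0,0,0]},{"slide": [-13,34,0],"rotation": [0,0,0]},{"slide": [-13,34,0],"rotation": [0,0,0]},{"slide": [-13,34,0],"rotation": [0,0,0]},{"slide": [-13,34,0],"rotation": [0,0,0]},{"slide": [-13,34,0],"rotation": [0,0,0]},{"slide": [-13,34,0],"rotation": [0,0,0]}])

```text
time: 33.53
tool_pos: [0.5741, -0.0824, 0.1868]
tool_rot: [-0.0, 0.973, 0.231, -0.001]
contact_force: [0.4, -0.2, -1.9]
gripper_width: 0.55
```

Emit:
jog_arm(increments=[{"slide": [-12,32,0],"rotation": [0,0,0]},{"slide": [-11,28,0],"rotation": [0,0,0]},{"slide": [-10,25,0],"rotation": [0,0,0]},{"slide": [-5,14,0],"rotation": [0,0,0]},{"slide": [-2.7,6.4,0],"rotation": [0,0,0]},{"slide": [0,0,0],"rotation": [0,0,0]},{"slide": [0,0,0],"rotation": [0,0,0]},{"slide": [0,0,0],"rotation": [0,0,0]},{"slide": [0,0,0],"rotation": [0,0,0]}])

```text
time: 34.28
tool_pos: [0.5861, -0.1918, 0.1874]
tool_rot: [-0.0, 0.973, 0.232, -0.0]
contact_force: [-0.2, -0.4, -0.6]
gripper_width: 0.549
```

```bash
python3 - <<'E'
from h import *
f=look('narrow_ring','w24'); p,R=pose(); print(p,state()['contact_force'],state()['gripper_width'])
plan((.5868,-.1928,.095))
E
```

```text
narrow_ring sil 0.89 [253. 264. 382. 392.] [ 0.4727 -0.2482] [ 38.9  36.6 -38.9 -40.5] iou 0.0
[ 0.58618378 -0.19236974  0.18751   ] [ 0.83498943  0.75703692 -0.90197115] 0.5513666847853804
tcp [ 0.5862 -0.1924  0.1875] yaw 26.8 slide(mm) [ 0.3  0.7 92.5] rot [-0.   -0.01  0.  ]
```

View pics/w24.png

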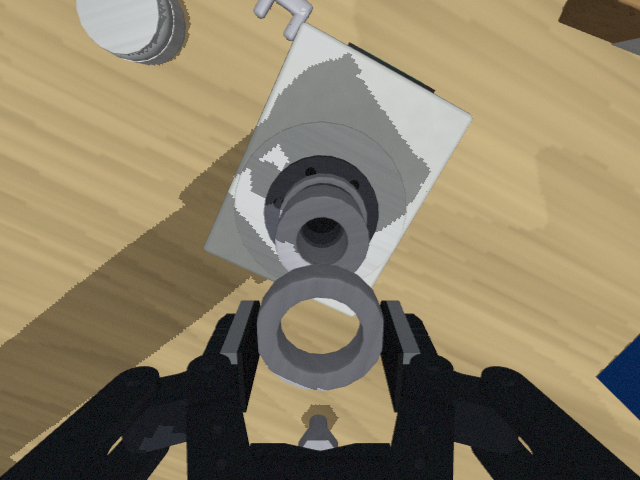

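```bash
python3 - <<'E'
from h import *
f=optics.grab_frame('wrist'); p,R=pose()
y,r=fitbox(f,'narrow_ring',[257,264,383.5,390],p[2]+.026);print(y,r.round(1))
im=cv2.resize(f['frame'][150:300,240:400],None,fx=5,fy=4*1,interpolation=cv2.INTER_CUBIC)
DIM['c']=[(60,36,36)];DIM['cb']=[(32,36,36)]
x=y
for n in('c','cb'):
    P=np.vstack(cylpts(n)[0])[:48]+[*x,.085]; u=(proj(f,P)-[240,150])*[5,4]; cv2.polylines(im,[u.astype(int)],True,(0,255,0),1)
cv2.imwrite('pics/w25.png',im); print(p,R.inv().apply(np.r_[y-p[:2],0])*1e3)
E
```

```text
[ 0.58732061 -0.19365089] [-4.2 -2.5  4.2  3.5]
[ 0.5861671  -0.19257838  0.18752761] [5.46042288e-01 1.47739783e+00 9.34819455e-05]
```

View pics/w25.png

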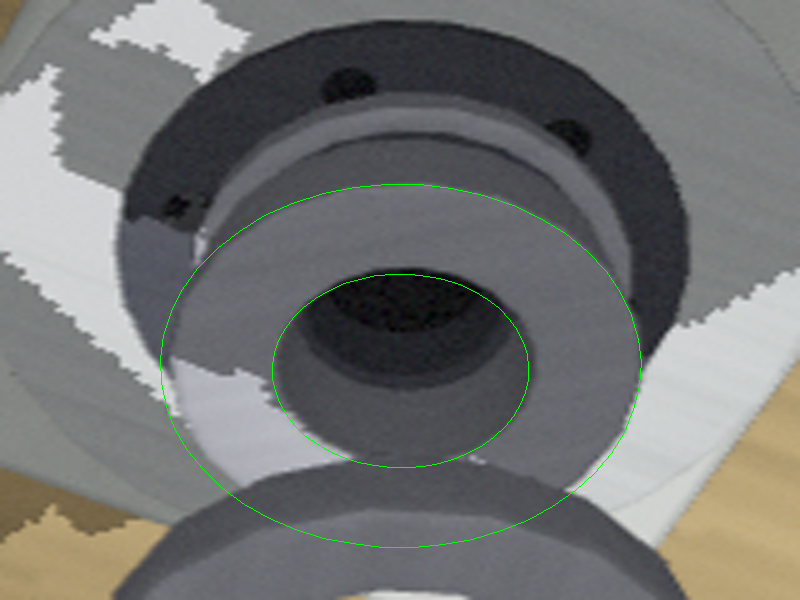

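Emit:
jog_arm(increments=[{"slide": [0.3,0.4,10],"rotation": [0,0,0]},{"slide": [0.3,0.3,25],"rotation": [0,0,0]},{"slide": [0,0,25],"rotation": [0,0,0]},{"slide": [0,0,15],"rotation": [0,0,0]},{"slide": [0,0,8],"rotation": [0,0,0]},{"slide": [0,0,4],"rotation": [0,0,0]},{"slide": [0,0,1],"rotation": [0,0,0]},{"slide": [0,0,0],"rotation": [0,0,0]},{"slide": [0,0,0],"rotation": [0,0,0]},{"slide": [0,0,0],"rotation": [0,0,0]}])

```text
time: 35.32
tool_pos: [0.5879, -0.1941, 0.101]
tool_rot: [0.001, 0.973, 0.231, 0.001]
contact_force: [0.5, 0.3, -1.3]
gripper_width: 0.551
```

```bash
python3 - <<'E'
from h import *
f=optics.grab_frame('wrist'); cv2.imwrite('pics/w26.png',f['frame']); p,R=pose(); print(p,state()['contact_force'])
plan((.5868,-.1928,.095))
E
```

```text
[ 0.58774061 -0.19404558  0.10079623] [-0.08742862  0.02366883 -0.80879114]
tcp [ 0.5877 -0.194   0.1008] yaw 26.7 slide(mm) [-0.3 -1.5  5.8] rot [ 0.1  -0.08 -0.  ]
```

View pics/w26.png

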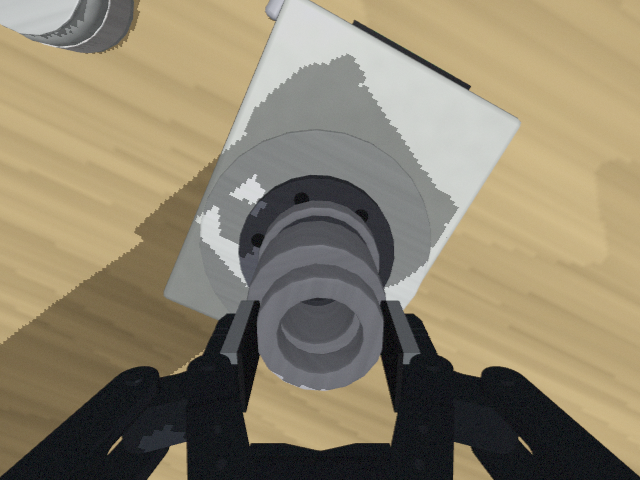

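Emit:
jog_arm(increments=[{"slide": [0,-1.3,2],"rotation": [0,0,0]},{"slide": [0,0,1.5],"rotation": [0,0,0]},{"slide": [0,0,0],"rotation": [0,0,0]},{"slide": [0,0,0],"rotation": [0,0,0]},{"slide": [0,0,0],"rotation": [0,0,0]}])

```text
time: 35.78
tool_pos: [0.5863, -0.1924, 0.0958]
tool_rot: [-0.0, 0.973, 0.231, -0.0]
contact_force: [0.2, -0.0, -0.9]
gripper_width: 0.548
```

```bash
python3 - <<'E'
from h import *
f=optics.grab_frame('wrist'); p,R=pose(); print(p,state()['contact_force'])
cv2.imwrite('pics/w27.png',cv2.resize(f['frame'][180:400,220:420],(800,880))[:, :][0:600] if 0 else cv2.resize(f['frame'][190:400,220:420],(600,600),interpolation=cv2.INTER_CUBIC))
E
```

```text
[ 0.58637646 -0.19251101  0.09589216] [ 0.4628492  -0.00703522 -1.50903957]
```

View pics/w27.png

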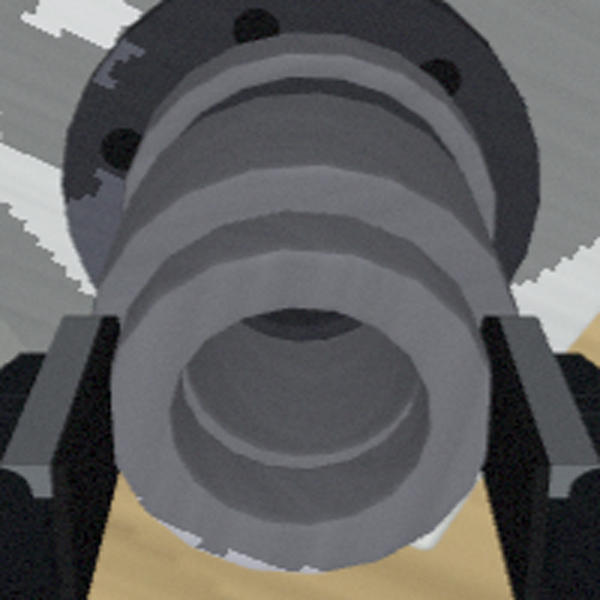

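Emit:
jog_arm(increments=[{"slide": [1.2,0,0],"rotation": [0,0,0]},{"slide": [0,0,0],"rotation": [0,0,0]},{"slide": [0,0,0],"rotation": [0,0,0]}])

```text
time: 36.08
tool_pos: [0.5876, -0.1919, 0.096]
tool_rot: [0.0, 0.973, 0.231, 0.0]
contact_force: [-0.5, -1.3, -0.9]
gripper_width: 0.549
```

```bash
python3 - <<'E'
from h import *
f=optics.grab_frame('wrist'); p,R=pose(); print(p,state()['contact_force'])
cv2.imwrite('pics/w28.png',cv2.resize(f['frame'][190:400,220:420],(600,600),interpolation=cv2.INTER_CUBIC))
E
```

```text
[ 0.58750211 -0.19193717  0.09591873] [ 0.53021859 -0.36270028 -0.76629653]
```

View pics/w28.png

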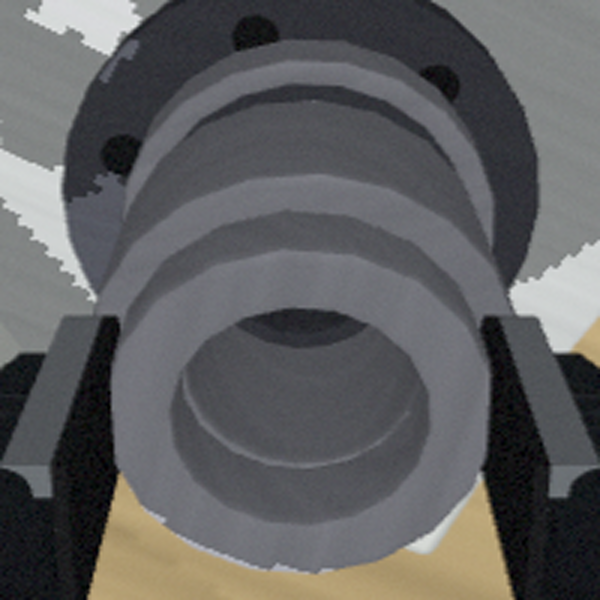

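Emit:
jog_arm(increments=[{"slide": [0,0,1],"rotation": [0,0,0]},{"slide": [0,0,0],"rotation": [0,0,0]},{"slide": [0,0,0],"rotation": [0,0,0]}])

```text
time: 36.38
tool_pos: [0.5876, -0.192, 0.095]
tool_rot: [0.0, 0.973, 0.231, 0.0]
contact_force: [-0.2, 0.5, -1.1]
gripper_width: 0.552
```

Emit:
jog_arm(increments=[{"slide": [0,0,0.7],"rotation": [0,0,0]},{"slide": [0,0,0],"rotation": [0,0,0]},{"slide": [0,0,0],"rotation": [0,0,0]}])

```text
time: 36.63
tool_pos: [0.5876, -0.192, 0.095]
tool_rot: [0.0, 0.973, 0.231, 0.0]
contact_force: [-2.2, 0.4, 4.4]
gripper_width: 0.548
```

Emit:
jog_arm(fingers=1, increments=[{"slide": [0,0,0],"rotation": [0,0,0]},{"slide": [0,0,0],"rotation": [0,0,0]},{"slide": [0,0,0],"rotation": [0,0,0]},{"slide": [0,0,0],"rotation": [0,0,0]},{"slide": [0,0,-10],"rotation": [0,0,0]},{"slide": [0,0,-30],"rotation": [0,0,0]},{"slide": [0,0,-35],"rotation": [0,0,0]},{"slide": [-14,-1,-30],"rotation": [0,0,0]},{"slide": [-30,-1,0],"rotation": [0,0,0]},{"slide": [-35,-1,0],"rotation": [0,0,0]},{"slide": [-35,-1,0],"rotation": [0,0,0]},{"slide": [-35,-1,0],"rotation": [0,0,0]},{"slide": [-35,-1,0],"rotation": [0,0,0]},{"slide": [-35,-1,0],"rotation": [0,0,0]},{"slide": [-25,-0.5,0],"rotation": [0,0,0]},{"slide": [0,0,0],"rotation": [0,0,0]},{"slide": [0,0,0],"rotation": [0,0,0]},{"slide": [0,0,0],"rotation": [0,0,0]}])

```text
time: 38.13
tool_pos: [0.3666, -0.2951, 0.1999]
tool_rot: [0.0, 0.973, 0.231, 0.0]
contact_force: [-0.0, 0.5, -0.2]
gripper_width: 1.0
```

```bash
python3 - <<'E'
from h import *
f=look('plug','w29'); p,R=pose(); print(p,state()['contact_force'],state()['time'],state()['joint_pos'])
cv2.imwrite('pics/w29c.png',cv2.resize(f['frame'][120:270,240:400],(800,600)[::1],interpolation=cv2.INTER_CUBIC) if 0 else cv2.resize(f['frame'][120:270,240:400],(640,600),interpolation=cv2.INTER_CUBIC))
g=optics.grab_frame('scene'); u=proj(g,np.array([[.588,-.193,.09]]))[0].astype(int); cv2.imwrite('pics/s29.png',cv2.resize(g['frame'][u[1]-60:u[1]+60,u[0]-80:u[0]+80],(640,480),interpolation=cv2.INTER_CUBIC))
E
```

```text
plug sil 0.88 [299. 197. 351. 241.] [ 0.3592 -0.3056] [ 3.1 -2.1 -3.1  2. ] iou 0.87
plug pl 0.77 [324. 209.] [ 0.3592 -0.3056]
[ 0.36698756 -0.294628    0.1993554 ] [ 0.21669038  0.31164775 -0.73449456] 38.2833 [-8.34922946e-01 -3.28533244e-01  1.96503647e+00  2.06019472e-04
  1.50506937e+00  2.67527290e-01]
```

View pics/w29.png

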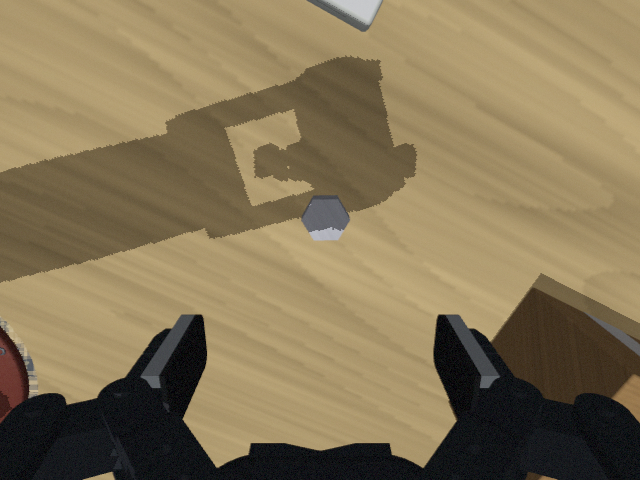

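View pics/s29.png

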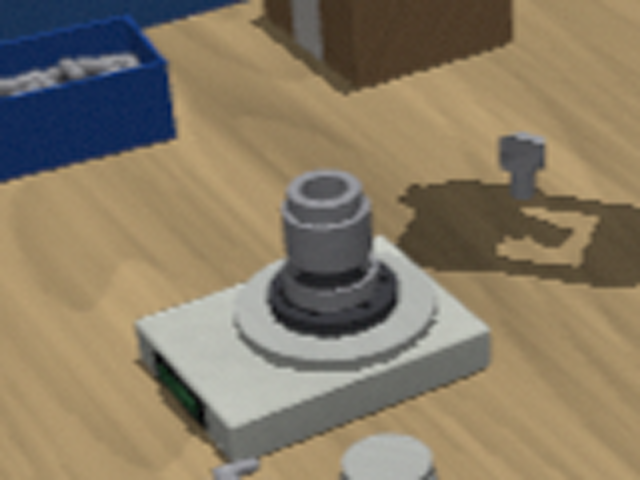

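View pics/w29c.png

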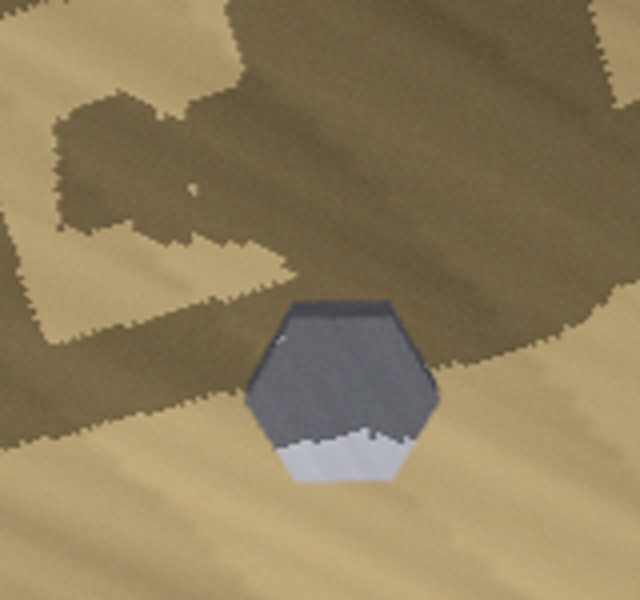

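```bash
python3 - <<'E'
from h import *
f=optics.grab_frame('wrist');p,R=pose()
c=np.array([[245,397],[292,315],[388,315],[438,395],[395,480],[297,480]])/4+[240,120]
P=np.array([ray(f,q,.044) for q in c]); m=P.mean(0); print(m, np.linalg.norm(P-m,axis=1))
a=R.inv().apply(P-m); print(np.degrees(np.arctan2(a[:,1],a[:,0])).round(1))
plan((*m[:2],.06))
M=R.as_matrix();y=np.degrees(np.arctan2(M[1,0],M[0,0])); plan((*m[:2],.06),y+30)
E
```

```text
[ 0.36134018 -0.30451588  0.044     ] [0.0205471  0.02073004 0.02014243 0.02011028 0.02149625 0.02067424]
[ -89.5  -30.6   27.6   88.1  148.2 -152.1]
tcp [ 0.3669 -0.2946  0.1992] yaw 26.8 slide(mm) [ -9.4   6.4 139.2] rot [-0.02 -0.    0.  ]
tcp [ 0.3669 -0.2946  0.1992] yaw 26.8 slide(mm) [ -9.4   6.4 139.2] rot [-2.e-02 -1.e-02 -3.e+01]
```

Emit:
jog_arm(increments=[{"slide": [-3.1,1.6,20],"rotation": [0,0,0]},{"slide": [-3.1,1.6,20],"rotation": [0,0,0]},{"slide": [-3.2,1.7,20],"rotation": [0,0,0]},{"slide": [0,0,20],"rotation": [0,0,-6.2]},{"slide": [0,0,20],"rotation": [0,0,-6.2]},{"slide": [0,0,15],"rotation": [0,0,-6.2]},{"slide": [0,0,15],"rotation": [0,0,-6.2]},{"slide": [0,0,8],"rotation": [0,0,-6.2]},{"slide": [0,0,0],"rotation": [0,0,0]},{"slide": [0,0,0],"rotation": [0,0,0]},{"slide": [0,0,0],"rotation": [0,0,0]}])

```text
time: 39.3
tool_pos: [0.3606, -0.304, 0.062]
tool_rot: [0.001, 0.876, 0.482, 0.0]
contact_force: [0.4, -0.6, -0.3]
gripper_width: 1.001
```

```bash
python3 - <<'E'
from h import *
f=look('plug','w30'); p,R=pose(); print(p,state()['contact_force'],state()['time'])
E
```

```text
plug sil 0.55 [279. 229. 354. 312.] [ 0.36   -0.3054] [-0.5  1.8  0.5 -1.9] iou 0.92
plug pl 0.82 [317. 247.] [ 0.3602 -0.3052]
[ 0.36059504 -0.30422454  0.06229542] [-0.31179382 -0.48433874 -0.00304396] 39.45
```

View pics/w30.png

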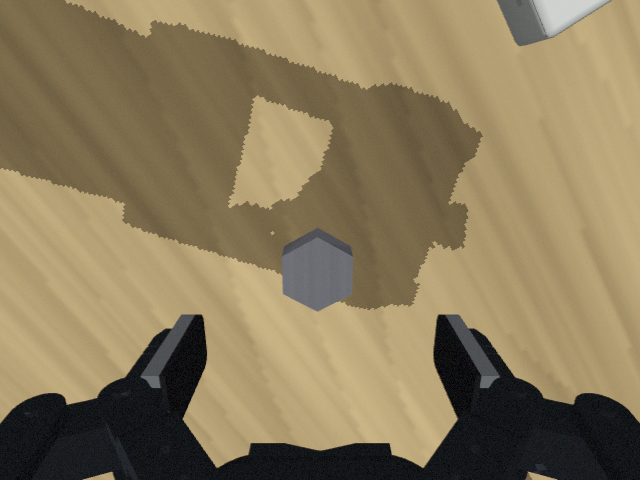

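```bash
python3 - <<'E'
from h import *
f=optics.grab_frame('wrist');p,R=pose()
m=ray(f,(317.5,274),.044); plan((*m[:2],.003))
E
```

```text
tcp [ 0.3605 -0.3042  0.0621] yaw 57.7 slide(mm) [-0.2  0.8 59.2] rot [0.09 0.03 0.  ]
```

Emit:
jog_arm(increments=[{"slide": [0,-0.7,20],"rotation": [0,0,0]},{"slide": [0,0,20],"rotation": [0,0,0]},{"slide": [0,0,13],"rotation": [0,0,0]},{"slide": [0,0,5],"rotation": [0,0,0]},{"slide": [0,0,0],"rotation": [0,0,0]},{"slide": [0,0,0],"rotation": [0,0,0]},{"slide": [0,0,0],"rotation": [0,0,0]}])

```text
time: 40.08
tool_pos: [0.3601, -0.3042, 0.0045]
tool_rot: [0.001, 0.876, 0.483, 0.0]
contact_force: [0.4, -0.1, -0.1]
gripper_width: 0.999
```

Emit:
jog_arm(fingers=0, increments=[{"slide": [0,0,0],"rotation": [0,0,0]},{"slide": [0,0,0],"rotation": [0,0,0]},{"slide": [0,0,0],"rotation": [0,0,0]},{"slide": [0,0,0],"rotation": [0,0,0]},{"slide": [0,0,0],"rotation": [0,0,0]},{"slide": [0,0,0],"rotation": [0,0,0]}])

```text
time: 40.58
tool_pos: [0.3598, -0.3038, 0.0039]
tool_rot: [0.001, 0.876, 0.483, 0.0]
contact_force: [-0.6, -0.1, 5.2]
gripper_width: 0.401
```

```bash
python3 - <<'E'
from h import *
f=look('plug','w31'); p,R=pose(); print(p,state()['contact_force'],state()['gripper_width'])
E
```

```text
plug sil 0.59 [270. 269. 370. 386.] [ 0.3604 -0.3065] [-2.2  1.8  2.2 -1.4] iou 0.88
plug pl 0.94 [318. 289.] [ 0.3598 -0.3058]
[ 0.35979227 -0.30376419  0.00386218] [0.00516068 0.87334909 4.38757637] 0.40028532854026533
```

View pics/w31.png

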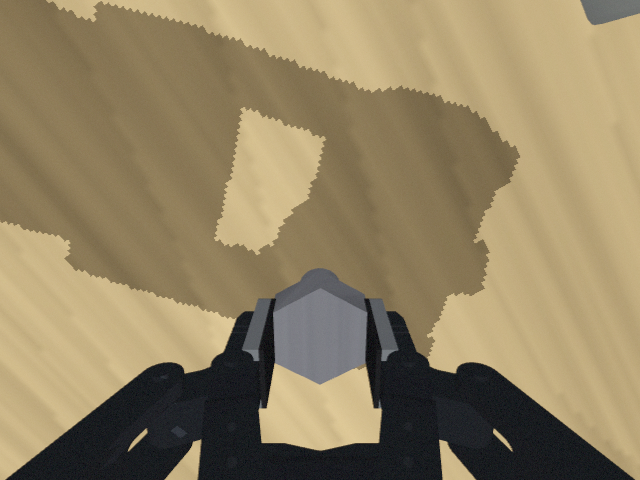

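```bash
python3 - <<'E'
from h import *
f=optics.grab_frame('wrist');p,R=pose()
m=ray(f,(320.5,336),p[2]+.0401); o=R.inv().apply(np.r_[m[:2]-p[:2],0]); print('off',o*1e3)
t=np.array([.588,-.1918,.19])-R.apply([o[0],0,0]); plan(t)
E
```

```text
off [0.46297116 2.13935956 0.00220355]
tcp [ 0.3598 -0.3038  0.0039] yaw 57.7 slide(mm) [ 216.   133.4 -186.1] rot [0.06 0.02 0.  ]
```

Emit:
jog_arm(increments=[{"slide": [0,0,-8],"rotation": [0,0,0]},{"slide": [0,0,-20],"rotation": [0,0,0]},{"slide": [0,0,-30],"rotation": [0,0,0]},{"slide": [0,0,-35],"rotation": [0,0,0]},{"slide": [0,0,-35],"rotation": [0,0,0]},{"slide": [8,5,-30],"rotation": [0,0,0]},{"slide": [18,11.4,-20],"rotation": [0,0,0]},{"slide": [28,17,-8],"rotation": [0,0,0]},{"slide": [28,17,0],"rotation": [0,0,0]},{"slide": [28,17,0],"rotation": [0,0,0]},{"slide": [28,17,0],"rotation": [0,0,0]},{"slide": [28,17,0],"rotation": [0,0,0]},{"slide": [24,15,0],"rotation": [0,0,0]},{"slide": [16,11,0],"rotation": [0,0,0]},{"slide": [10,6,0],"rotation": [0,0,0]},{"slide": [0,0,0],"rotation": [0,0,0]},{"slide": [0,0,0],"rotation": [0,0,0]},{"slide": [0,0,0],"rotation": [0,0,0]},{"slide": [0,0,0],"rotation": [0,0,0]}])

```text
time: 42.37
tool_pos: [0.5864, -0.1925, 0.189]
tool_rot: [-0.0, 0.876, 0.482, -0.0]
contact_force: [-0.0, 0.2, -2.2]
gripper_width: 0.402
```

```bash
python3 - <<'E'
from h import *
f=look('plug','w32'); p,R=pose(); print(p,state()['contact_force'],state()['gripper_width'])
plan((.588,-.1918,.15))
E
```

```text
plug sil 0.66 [271. 268. 367. 387.] [ 0.5253 -0.2912] [ 27.1  33.9 -27.1 -33.7] iou 0.2
plug pl 0.74 [318. 286.] [ 0.5389 -0.2669]
[ 0.58684511 -0.19236743  0.18941614] [-0.34886168  0.20959261 -2.19245626] 0.40175778161584824
tcp [ 0.5868 -0.1924  0.1894] yaw 57.7 slide(mm) [ 1.1  0.7 39.4] rot [0.01 0.01 0.  ]
```

View pics/w32.png

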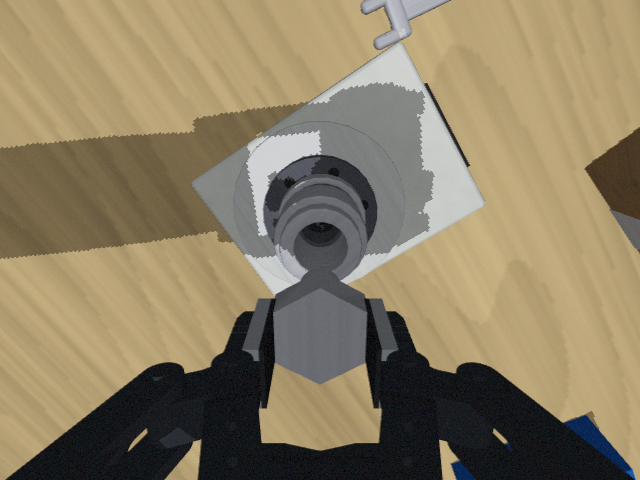

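```bash
python3 - <<'E'
from h import *
f=optics.grab_frame('wrist');p,R=pose()
m=ray(f,(320.5,336),p[2]+.0401)
im=cv2.resize(f['frame'][180:330,240:400],None,fx=5,fy=4,interpolation=cv2.INTER_CUBIC)
a=np.linspace(0,6.283,60)
for d in(.016,.025):
    P=np.c_[m[0]+d*np.cos(a),m[1]+d*np.sin(a),0*a+.135]; u=(proj(f,P)-[240,180])*[5,4]; cv2.polylines(im,[u.astype(int)],True,(0,255,0),1)
cv2.imwrite('pics/w33.png',im); print(p,R.inv().apply(np.r_[m[:2]-p[:2],0])*1e3)
E
```

```text
[ 0.58697926 -0.19231303  0.18941825] [3.48480604e-01 2.10112695e+00 4.57899044e-04]
```

View pics/w33.png

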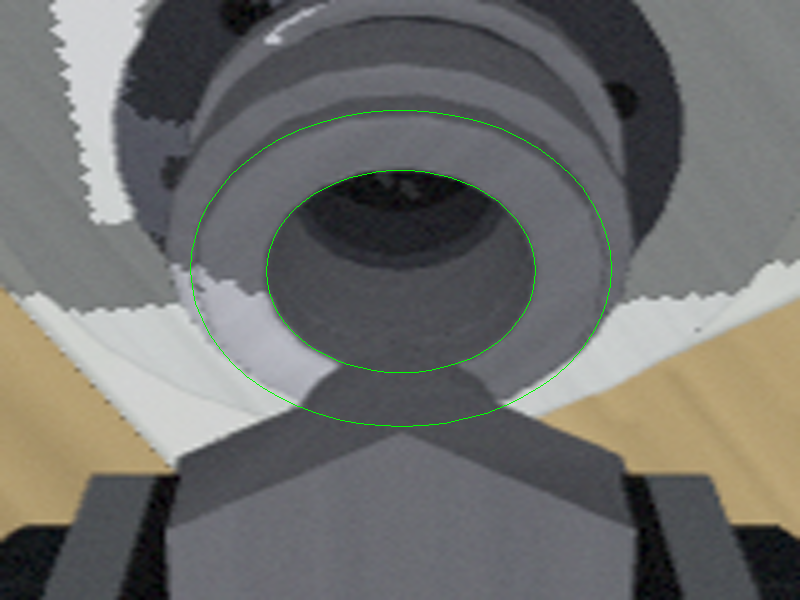

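Emit:
jog_arm(increments=[{"slide": [0.3,0.2,10],"rotation": [0,0,0]},{"slide": [0,0,18],"rotation": [0,0,0]},{"slide": [0,0,18],"rotation": [0,0,0]},{"slide": [0,0,12],"rotation": [0,0,0]},{"slide": [0,0,8],"rotation": [0,0,0]},{"slide": [0,0,4],"rotation": [0,0,0]},{"slide": [0,0,2],"rotation": [0,0,0]},{"slide": [0,0,0],"rotation": [0,0,0]},{"slide": [0,0,0],"rotation": [0,0,0]},{"slide": [0,0,0],"rotation": [0,0,0]}])

```text
time: 43.4
tool_pos: [0.5885, -0.192, 0.1185]
tool_rot: [0.001, 0.876, 0.483, 0.001]
contact_force: [0.8, 0.0, -2.0]
gripper_width: 0.402
```

```bash
python3 - <<'E'
from h import *
f=optics.grab_frame('wrist'); p,R=pose(); print(p,state()['contact_force'])
cv2.imwrite('pics/w34.png',f['frame'])
E
```

```text
[ 0.58848974 -0.19197066  0.11839436] [ 0.17309433  0.38194363 -3.18833809]
```

View pics/w34.png

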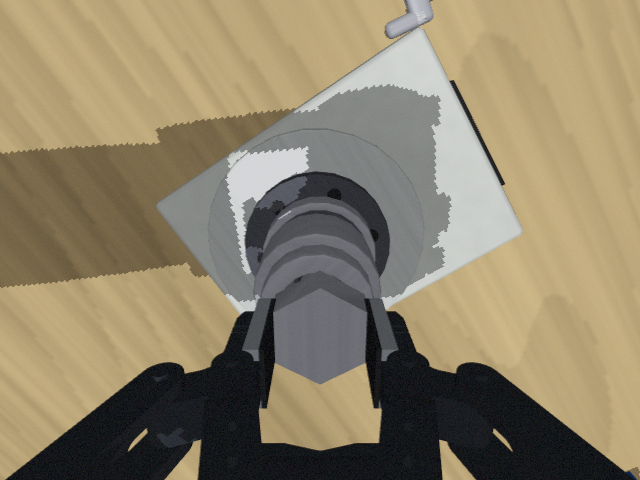

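Emit:
jog_arm(increments=[{"slide": [0,-1,3],"rotation": [0,0,0]},{"slide": [0,0,2],"rotation": [0,0,0]},{"slide": [0,0,1],"rotation": [0,0,0]},{"slide": [0,0,0],"rotation": [0,0,0]},{"slide": [0,0,0],"rotation": [0,0,0]}])

```text
time: 43.87
tool_pos: [0.5869, -0.1911, 0.1111]
tool_rot: [-0.0, 0.876, 0.483, -0.0]
contact_force: [0.8, -0.7, -3.0]
gripper_width: 0.403
```

Emit:
jog_arm(increments=[{"slide": [0,0,1],"rotation": [0,0,0]},{"slide": [0,0,0],"rotation": [0,0,0]},{"slide": [0,0,0],"rotation": [0,0,0]}])

```text
time: 44.12
tool_pos: [0.5872, -0.1912, 0.1109]
tool_rot: [0.0, 0.876, 0.483, 0.0]
contact_force: [-1.6, 0.6, 2.1]
gripper_width: 0.403
```

Contact comes at the expected seated height (0.111). I'll take one look before releasing.

```bash
python3 - <<'E'
from h import *
f=optics.grab_frame('wrist'); p,R=pose(); print(p,state()['contact_force'])
cv2.imwrite('pics/w35.png',cv2.resize(f['frame'][160:400,200:440],(600,600),interpolation=cv2.INTER_CUBIC))
E
```

```text
[ 0.58721934 -0.19128236  0.11093955] [-2.42014952  1.3341174   3.03788115]
```

View pics/w35.png

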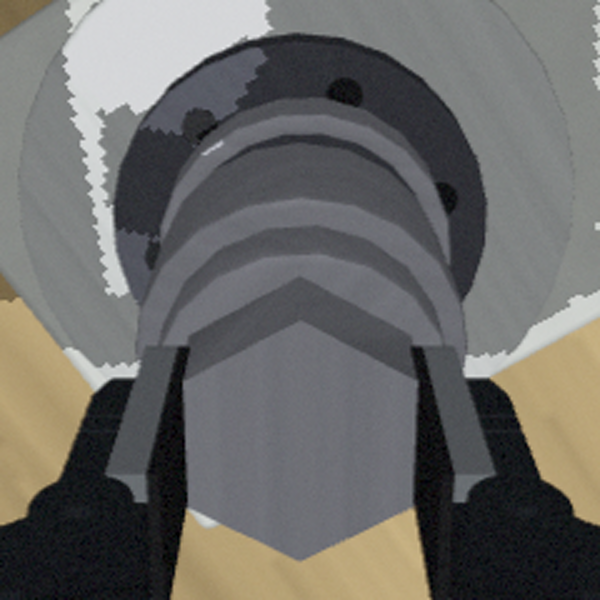

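Emit:
jog_arm(fingers=1, increments=[{"slide": [0,0,0],"rotation": [0,0,0]},{"slide": [0,0,0],"rotation": [0,0,0]},{"slide": [0,0,0],"rotation": [0,0,0]},{"slide": [0,0,0],"rotation": [0,0,0]},{"slide": [0,0,0],"rotation": [0,0,0]},{"slide": [0,0,-8],"rotation": [0,0,0]},{"slide": [0,0,-20],"rotation": [0,0,0]},{"slide": [0,0,-30],"rotation": [0,0,0]},{"slide": [0,0,-30],"rotation": [0,0,0]},{"slide": [0,0,-30],"rotation": [0,0,0]},{"slide": [-30,0,0],"rotation": [0,0,0]},{"slide": [-30,0,0],"rotation": [0,0,0]},{"slide": [-10,0,0],"rotation": [0,0,0]},{"slide": [0,0,0],"rotation": [0,0,0]},{"slide": [0,0,0],"rotation": [0,0,0]},{"slide": [0,0,0],"rotation": [0,0,0]}])

```text
time: 45.5
tool_pos: [0.5499, -0.2495, 0.2279]
tool_rot: [-0.0, 0.876, 0.483, 0.0]
contact_force: [-0.8, -0.6, 0.6]
gripper_width: 1.003
```

```bash
python3 - <<'E'
from h import *
print(pose()[0],state()['time'],state()['contact_force'])
o=[]
for c in('wrist','scene','side'):
    g=optics.grab_frame(c); u=proj(g,np.array([[.588,-.193,.09]]))[0].astype(int); w,h=(100,100) if c=='wrist' else (60,60)
    y0=max(0,u[1]-h);o.append(cv2.resize(g['frame'][y0:y0+2*h,u[0]-w:u[0]+w],(400,400),interpolation=cv2.INTER_CUBIC))
    for n in('tin','elbow','wrench'):
        if c!='wrist':
            q=place_of(n,c); print(c,n,[ray(g,t['uv'],0)[:2].round(3).tolist() for t in q[:1]])
cv2.imwrite('pics/f36.png',cv2.resize(np.hstack(o),(800,267)))
cv2.imwrite('pics/f36a.png',np.hstack(o[:2]))
E
```

```text
[ 0.54987574 -0.24949901  0.22788468] 45.5 [-0.82214978 -0.55626456  0.58466854]
scene tin [[0.652, -0.007]]
scene elbow [[0.776, 0.126]]
scene wrench [[0.777, -0.102]]
side tin [[0.659, -0.009]]
side elbow [[0.778, 0.122]]
side wrench [[0.768, -0.102]]
```

View pics/f36.png

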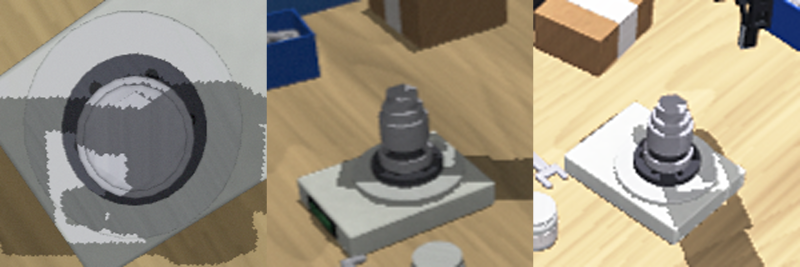

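View pics/f36a.png

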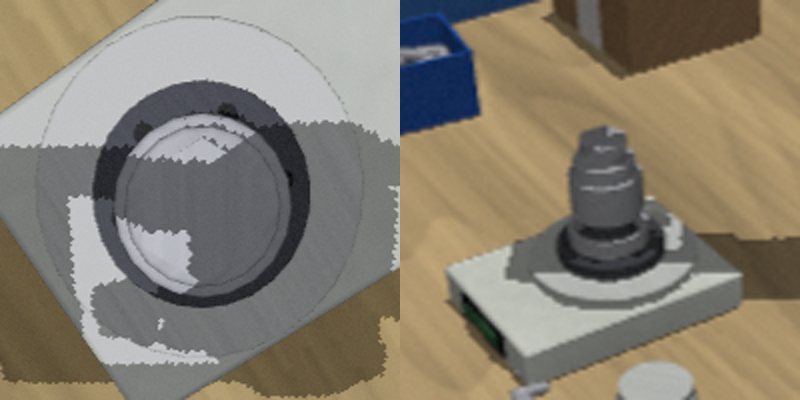

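```bash
python3 -c "
from plant import manip,state
print(manip.job_done(),state()['time'])"
```

```text
the job is handed in; nothing more can be done
the job is handed in; nothing more can be done
```

The kit is stacked upright in the middle of the scale's pan, in the order asked: flange, wide ring, coupling, narrow ring and plug. I handed the job in at about 46 s of the 115 s allowed.

- **Stack:** The last wrist, scene and side pictures show it standing upright with the gripper clear of it. By the wrist measurements, each part was within about 1–2 mm of centre.
- **Seating:** Each part met resistance at its expected height. The plug's came at tool height 0.111 m, which is its seated height.
- **Bystanders:** The tin, elbow and wrench read the same as at the start within 1–2 cm, which is the networks' scatter. That comparison would not show a smaller shift, but nothing came near them. The brown and purple rings were left alone, and I took the bare steel one.
- **Disagreements:** The real fingertips sit about 28 mm behind the stated TCP, so my first grip on the flange closed on air above the neck. I corrected the grasp heights after that. The wrist camera also showed a sideways bias of about 1.5 mm, which I allowed for.

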